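# Gang-clamp straight bars in a collar-driven drilling vice with a pin spanner

### The arm

A 6-joint arm with a two-finger parallel gripper is mounted at the origin on the work surface. World frame = base frame: x ahead of the robot, y to its left, z up, the work surface at z = 0. Lengths are in m, angles in rad, forces in N, time in s.
With the tool pointing down it reaches from about 0.35 to 0.975 m from the base axis. Payload 17.4 kg.
Tool frame: the origin (TCP) lies at the very end of the fingers, on their centre line; the grasp point (between the pads) lies 19 mm behind it; z points along the fingers, y is the direction in which the jaws open and shut (so a half turn about z gives the same grasp; the last joint's range is limited). The gripper opens to 85 mm and grips with 20 to 120 N. Pads are 22 mm wide; open, the fingers measure 114 mm over their backs; the gripper's body (76 mm by 85 mm) begins 54 mm behind the grasp point. The pads swing forward as they close: fully open they stand 13 mm farther back than shut.
Start: joints at [1.19, 0.116, 1.442, -0, 1.584, -0.038], TCP at [0.227, 0.636, 0.231] pointing down, gripper open.
Joint ranges: [-2.83, 2.83], [-0.83, 2.19], [0.07, 2.5], [-1.14, 4.28], [0.01, 3], [-2.97, 2.97]. Speed limits (rad/s): [1.89, 1.89, 2.22, 3.14, 3.14, 3.14].

### API

Orientations are given as [roll, pitch, yaw] about the fixed x, y, z axes, in that order (R = Rz(yaw) Ry(pitch) Rx(roll)).
In Python, from bench import r gives the robot as it stands.
- The arm moves only by the tool drive_tool, never from a script. Its argument "rows" is one flat list of numbers, 4 for each row, row after row: the shift along the tool's x, y, z in mm, then the turn about the tool's z in rad. In form: [tx, ty, tz, roll, tx, ty, tz, roll, ...]. A call has exactly 8 rows; each row is the pose to reach, as a shift and turn from the pose commanded when the call began, along the tool's axes at that moment; what a row does not reach only later rows make up. A row lasts 1/12 s, in which the tool goes at most 41.7 mm and 7.16 degrees, less where a joint would pass 70% of its speed; a pose out of reach is approached as far as the arm can. A call with a gripper value outside its range is refused whole. "jaw" is the finger opening in mm, from 0 to 85.4, set as the call begins (left out, the last holds). The fingers move at their own pace and stop on an object; "force" is the grip in N (left out, the last holds). Time passes only in rows, so rows that repeat a pose let the fingers close, or fill a call up. It gives the time, the measured TCP pose, the force and the opening at its end, in the units of the state.
- r.state(): the state, without advancing time (a new reading comes with each control period).
- r.get_image(name): name is "side" or "top" or "wrist"; returns a dict with "color" (384x512x3 uint8, blue, green, red), "mtx" (3x3 intrinsics, pixels), "R" (3x3) and "t" (3): a world point X has camera coordinates R X + t. Camera axes: x right, y down, z forward; pixel columns grow to the right and rows downward; lengths in m; the calibration is good to about 2 mm. A picture is of the moment at which its call begins. There is no depth.
- r.sign_off(): hands the job in, once; it reports no verdict.
The state is a dict: "time": time; "joint_positions": joint angles; "dq": joint speeds; "joint_torque": joint torques, N m; "position": TCP position; "eef_rot": TCP orientation; "ft_force": force on the tool from outside, world axes, zero at the start; "moment": the same for the moment, N m; "grip_width": finger opening in m.
Only numpy, scipy, OpenCV 4.12 (cv2) and the standard library are available. Lean on these libraries where they do the work, as an engineer would, in place of code of your own. Each camera call takes 0.05 s, during which the arm holds its last target. There are 200 camera calls.

### The job

The drilling vice is half shut: set both prongs of the pin spanner fully down into the two holes of its collar before turning it, and turn anticlockwise (seen from above) to the stop so the jaws are fully open. Lay every straight bar flat on the vice bed between the jaws, side by side and crosswise (parallel to the jaw faces, middles roughly in line), rib up; then, with the spanner's two prongs in the collar, turn it clockwise until you feel the jaw pinch the whole row firmly against the fixed jaw, without forcing it further. Put the spanner back standing in its red slotted rest, leaving the row clamped; never turn or push the collar with the fingers, and leave the punch, pad, tap and horseshoe where they are.

Things in the scene. Friction and masses are not known exactly. Their poses are not given: they have to be found in the camera images.
- vice: green vice fixed to the bench. Origin on the bench under the middle of the bed (bed 20 mm high); z up. Long axis y: fixed jaw at the +y end, face at y = +63 mm; moving jaw at the -y side; collar housing (120 x 120, 40 mm high) centred at y = -165 mm. Bars lie along its x, in a row along y. Jaws: 120 mm wide along x, only 22 mm high above the bed, 30 (fixed) and 22 mm thick along y
- anvil: the fixed jaw of the vice; origin at the middle of its face (which looks to the vice's -y), at bed height
- jaw: the moving jaw; origin at the middle of its face (which looks to +y), at bed height. It slides along the vice's y from y = -63 mm (fully open, 126 mm between the faces) towards the fixed jaw, 55 mm per radian of the collar
- collar (a joint): collar angle, rad: 0 = anticlockwise stop (fully open), grows as it turns clockwise seen from above (closing), 1.48 = empty vice shut. Friction 0.4 N m; it stays where left. Each newton on the row adds 0.055 N m; 10 to 25 N (0.95 to 1.8 N m in all) is a firm pinch, under 8 N is loose, over 100 N is forcing. Pushing the loose row along the bed takes a few newtons
- collar_face (a point): centre of the top face of the steel collar, on its vertical turning axis, 58 mm above the bench. Two vertical holes 14 mm wide, 18 mm deep lie at +27 and -27 mm along this point's x axis, which turns with the collar (half a turn looks the same). Top face 72 x 72 mm over a 108 mm round flange
- collar_hole (a point): mouth of one of the two collar holes (the one at +27 mm along the collar's x)
- spanner_mid (a point): pin spanner, 0.4 kg: its centre, 35 mm above the prong tips, z up. Heights from the tips: two prongs, 14 mm long, at +27 and -27 mm along its x; cross-bar 84 x 26 mm from 14 to 28 mm; blue grip block 60 mm long (x), 26 mm wide (y) from 28 to 70 mm, held from above across the 26 mm. With prongs fully down the cross-bar sits on the collar and the spanner stands by itself
- prong_a (a point): tip of the spanner's prong at +27 mm along its x; prongs are 10 mm thick, tips tapered; the spanner looks the same after half a turn
- prong_b (a point): tip of the spanner's prong at -27 mm along its x
- rest: red slotted rest fixed on the bench, 110 x 50 mm, 22 mm high, origin under its centre; a slot 15 mm wide and 18 mm deep runs its whole length along its x. The spanner starts and must end in it: prongs in the slot, cross-bar lying along the rest's x on the two walls (centre point 43 mm above the bench)
- bar1_mid (a point): galvanised straight bar (2 to 4 are present, None if absent), 0.36 to 0.6 kg: body 100 x 26 x 20 mm along its x, with an upright rib mid-top 40 mm long (x), 14 wide, 34 tall: 54 mm high in all. Point at its centre, 27 mm above its underside; z up. In the vice hold it by the two end faces of the rib (fingers closing along x), as neighbours lie close beside it; both ends are alike
- bar2_mid (a point): another bar like bar1, same sizes; point at its centre, 27 mm above its underside
- bar3_mid (a point): another bar like bar1, same sizes; point at its centre, 27 mm above its underside
- bar4_mid (a point): another bar like bar1, same sizes; point at its centre, 27 mm above its underside
- punch: steel centre punch lying on the bench, 120 mm long; leave alone
- pad: black nylon hoof pad, 120 x 110 x 10 mm; leave alone
- tap: chrome T-handled stud tap, 80 x 90 mm; leave alone
- barshoe: steel bar horseshoe, about 130 mm, 9 mm thick; leave alone
There are look-alikes about, which are no part of the job. Of the things that look like the part that bears spanner_mid, the smallest one is meant. What is shaped like the part that bears bar4_mid but pink is not meant.

How it is judged:
By the outcome, as a careful person would: the job done as asked, in the order asked, and still so for the second after the job is handed in, with the robot touching nothing.
Of bar1, bar2, bar3, bar4 only 2 to 4 are there at a start; the rules pass over those that are not, and their reading is None.
At some moment in a run one of bar1, bar2, bar3, bar4 may be knocked a few centimetres aside while the robot is not near it.
It also fails if it takes over 210 s, if anything falls off the work surface, if the arm or the gripper's body presses on something with over 40 N, if the wrist force passes 120 N, or if a joint passes its speed limit or range.

## Working session

There is one attempt and no reset: what is moved stays moved. The work goes in short steps, Python scripts to look and compute and a tool call to move; the robot and the scene stay as the last step left them, time stands still between calls to the robot, and variables do not carry over. Pictures are saved under pics/ and viewed, about 12 in all and at most 16, crops included, and the job is handed in when it is done.

Besides the shell and the picture viewer there is one more tool, called after ">>>" in YAML: its name, and indented under it one key for each argument. drive_tool: Moves the arm, as the interface text tells. Its arguments: {"type":"object","properties":{"rows":{"type":"array","items":{"type":"number"}},"jaw":{"type":"number"},"force":{"type":"number"}},"required":["rows"]}

```bash
mkdir -p pics; ls; python3 - <<'E'
from bench import r
import cv2,numpy as np
s=r.state();print(s)
for n in ("top","side"):
    d=r.get_image(n);cv2.imwrite(f"pics/{n}0.png",d["color"]);print(n,d["mtx"],d["R"],d["t"])
    np.savez(f"{n}cal.npz",**{k:d[k] for k in("mtx","R","t")})
a=[cv2.imread(f"pics/{n}0.png") for n in("top","side")]
E
```

```text
pics
{'time': 0.0, 'joint_positions': array([ 1.19020465e+00,  1.16465326e-01,  1.44228783e+00,  3.97278661e-06,
        1.58400143e+00, -3.78160325e-02]), 'dq': array([-8.53188655e-04,  7.23411666e-04, -7.62135648e-05,  6.71521084e-04,
        1.48450634e-03, -7.99820471e-04]), 'joint_torque': array([ 7.97260327e-05, -7.32011175e+01, -6.32474971e+01,  9.89500995e-05,
        6.36567434e-03, -8.29147166e-05]), 'position': array([0.22681198, 0.63553902, 0.23056209]), 'eef_rot': array([-3.14043170e+00, -4.78990189e-05,  2.79881703e+00]), 'ft_force': array([ 0.43020125, -0.06703383, -0.40458403]), 'moment': array([-0.04596253, -0.05010491, -0.0039446 ]), 'grip_width': 0.0855437543433999}
top [[395.85956094   0.         250.8648106 ]
 [  0.         395.85956094 189.0319112 ]
 [  0.           0.           1.        ]] [[ 4.31839810e-03 -9.99672877e-01 -2.52089523e-02]
 [-9.85169772e-01  7.10801368e-05 -1.71582385e-01]
 [ 1.71528048e-01  2.55760588e-02 -9.84847193e-01]] [0.01546639 0.60062526 1.14976354]
side [[465.40449037   0.         257.67655467]
 [  0.         465.40449037 192.20905363]
 [  0.           0.           1.        ]] [[ 0.81433818 -0.58030254 -0.01011419]
 [-0.32511927 -0.4416654  -0.83619922]
 [ 0.48078144  0.68423727 -0.54833254]] [-0.47516855  0.23321925  1.12677548]
```

View pics/top0.png

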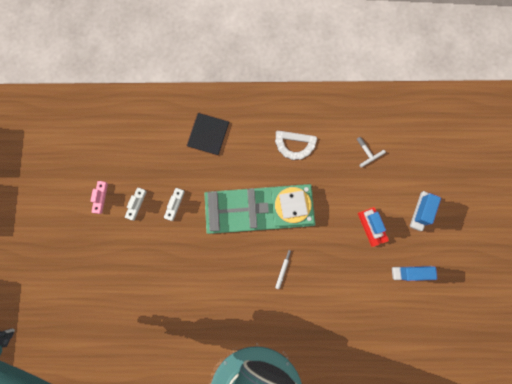

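View pics/side0.png

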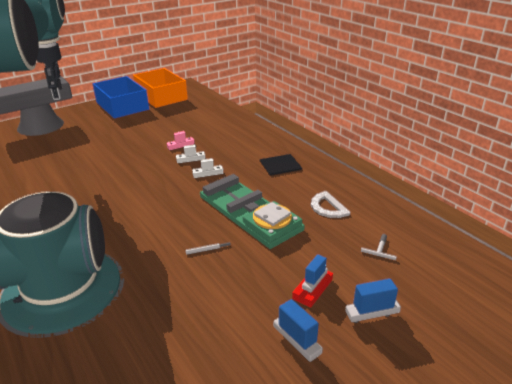

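```bash
cat > h.py <<'E'
from bench import r
import cv2,numpy as np
from scipy.spatial.transform import Rotation as Ro
def ray(c,uv,z):
    """pixels -> world points on plane z"""
    uv=np.atleast_2d(np.float64(uv)); K,R,t=(np.asarray(c[k]) for k in("mtx","R","t"))
    d=np.c_[uv,np.ones(len(uv))]@np.linalg.inv(K).T@R; o=-R.T@t
    return o+d*((z-o[2])/d[:,2])[:,None]
def proj(c,X):
    K,R,t=(np.asarray(c[k]) for k in("mtx","R","t"))
    p=(np.atleast_2d(X)@R.T+t)@K.T; return p[:,:2]/p[:,2:]
def blobs(im,lo,hi,amin=30):
    m=cv2.inRange(cv2.cvtColor(im,cv2.COLOR_BGR2HSV),np.array(lo),np.array(hi))
    n,l,s,c=cv2.connectedComponentsWithStats(m)
    out=[]
    for i in range(1,n):
        if s[i,4]>=amin:
            pts=np.argwhere(l==i)[:,::-1].astype(np.float32)
            out.append((s[i,4],c[i],pts))
    return sorted(out,key=lambda b:-b[0])
def rect(c,pts,z):
    """min-area rect on plane z: centre, (long, short) mm, yaw of long side"""
    (x,y),(w,h),a=cv2.minAreaRect((ray(c,pts,z)[:,:2]*1000).astype(np.float32))
    if w<h: w,h,a=h,w,a+90
    return np.round([x,y,w,h,(a+90)%180-90],1)
def totool(P,yaw=None):
    """world target TCP -> tool shift mm, turn rad"""
    s=r.state(); R=Ro.from_euler('xyz',s["eef_rot"]).as_matrix()
    print("shift",np.round(R.T@(np.array(P)-s["position"])*1000,1),end=' ')
    if yaw is not None:
        d=-(yaw-s["eef_rot"][2]); print("turn",round((d+np.pi/2)%np.pi-np.pi/2,3),end=' ')
    print("q6",round(s["joint_positions"][5],2))
def look(n,f):
    d=r.get_image(n); cv2.imwrite(f"pics/{f}.png",d["color"]); np.savez(f"{f}.npz",**d); return d
E
python3 - <<'E'
from h import *
im=cv2.imread("pics/top0.png");c=np.load("topcal.npz")
for nm,lo,hi,z in [("green",(45,80,40),(85,255,255),.03),("red",(0,180,100),(6,255,255),.022),("blue",(100,150,80),(118,255,255),.07),("yellow",(18,120,120),(32,255,255),.05),("pale",(0,0,150),(180,60,255),.03),("pink",(150,60,120),(178,255,255),.02)]:
    for a,cc,p in blobs(im[90:],lo,hi,40)[:9]:
        p=p+np.float32([0,90]); print(nm,a,np.round(cc+[0,90]),rect(c,p,z))
cr=cv2.resize(im[150:300,80:460],None,fx=2.1,fy=2.1,interpolation=3);cv2.imwrite("pics/c1.png",cr)
s=cv2.imread("pics/side0.png")[130:360,150:420]
cv2.imwrite("pics/c2.png",np.vstack([cr[:, :798],cv2.copyMakeBorder(cv2.resize(s,None,fx=1.2,fy=1.2),0,0,0,798-324,0)]))
E
```

```text
green 885 [274. 211.] [549.3 -84.2 173.2 125.4 -86.3]
green 541 [234. 222.] [503.8  60.6 109.7  55.9 -86.3]
green 491 [232. 199.] [573.8  74.3  88.9  53.1 -85.1]
green 59 [207. 215.] [530.3 151.9 122.7  15.8  11.4]
green 50 [307. 189.] [ 606.  -155.9   56.5   28.9   48.5]
red 283 [371. 232.] [ 489.8 -353.1  111.1   57.    20.6]
blue 447 [427. 209.] [ 538.8 -502.1   88.3   45.6  -21.6]
blue 385 [418. 273.] [ 354.2 -462.9   95.3   32.9  -86.6]
blue 180 [376. 223.] [ 497.7 -350.5   52.4   28.7   20.5]
yellow 92 [295. 219.] [ 508.6 -117.1   67.    15.7  -80.4]
yellow 83 [278. 207.] [546.6 -64.8  64.7  14.5   9.8]
yellow 69 [308. 202.] [ 560.7 -155.7   58.2   13.    10.1]
yellow 58 [290. 190.] [598.9 -99.7  58.9  11.6 -80.4]
pale 674 [295. 144.] [ 741.8 -118.9  129.2   86.6   80.6]
pale 593 [294. 204.] [ 563.7 -119.7   92.1   83.6  -80.3]
pale 300 [173. 204.] [559.  257.6 101.4  31.9 -19.5]
pale 296 [134. 203.] [560.5 380.2 101.2  35.8 -20.2]
pale 202 [418. 214.] [ 538.2 -500.6  120.2   39.7  -21.5]
pale 165 [370. 155.] [ 706.4 -359.9   69.7   69.3   81.8]
pale 137 [281. 274.] [351.7 -75.8  95.5  13.  -19.2]
pale 110 [396. 273.] [ 3.525e+02 -4.137e+02  3.470e+01  2.580e+01  3.000e-01]
pale 104 [372. 224.] [ 498.4 -352.4   83.    26.9   19.6]
pink 364 [ 98. 197.] [582.1 498.8 100.9  42.9  -8.3]
```

View pics/c2.png

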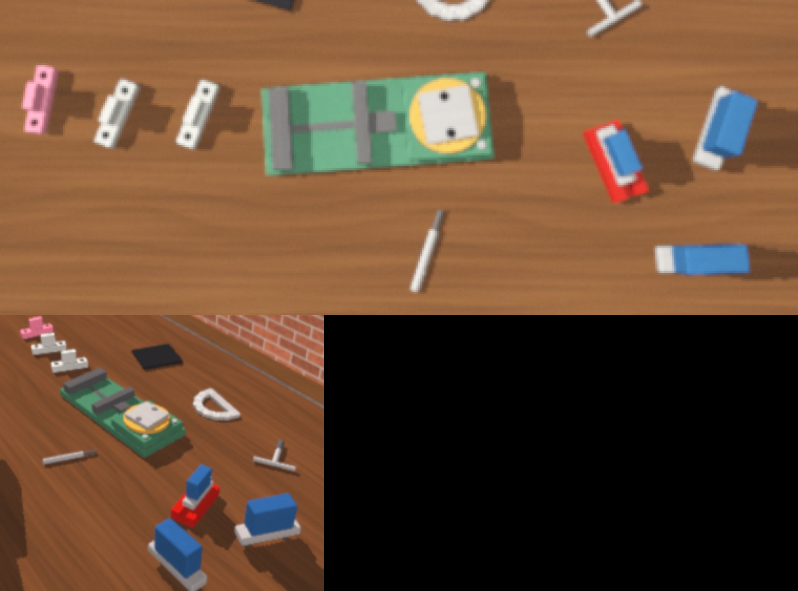

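>>> drive_tool:
  rows: [-18, -26, 0, 0, -36, -52, 0, 0, -54, -78, 0, 0, -72, -105, 0, 0, -90, -131, 0, 0, -108, -157, 0, 0, -128, -184, 0, 0, -147, -210, 0, 0]
  jaw: 85

```text
time: 0.77
position: [0.2947, 0.3869, 0.231]
eef_rot: [-3.141, -0.0, 2.799]
ft_force: [0.6, -0.6, 0.3]
grip_width: 0.0849
```

>>> drive_tool:
  rows: [-18, -26, 0, 0, -36, -52, 0, 0, -54, -78, 0, 0, -72, -105, 0, 0, -90, -131, 0, 0, -108, -157, 0, 0, -128, -184, 0, 0, -147, -210, 0, 0]

```text
time: 1.43
position: [0.3625, 0.1398, 0.2312]
eef_rot: [3.141, 0.0, 2.799]
ft_force: [0.9, 0.7, -0.2]
grip_width: 0.0848
```

>>> drive_tool:
  rows: [-18, -26, 0, 0, -36, -52, 0, 0, -54, -78, 0, 0, -72, -105, 0, 0, -90, -131, 0, 0, -108, -157, 0, 0, -128, -184, 0, 0, -147, -210, 0, 0]

```text
time: 2.1
position: [0.4304, -0.1077, 0.2312]
eef_rot: [3.142, 0.0, 2.798]
ft_force: [0.6, 0.5, 0.8]
grip_width: 0.0846
```

>>> drive_tool:
  rows: [-18, -26, 0, 0.1, -36, -52, 0, 0.2, -54, -78, 0, 0.3, -72, -105, 0, 0.4, -90, -131, 0, 0.5, -108, -157, 0, 0.6, -128, -184, 0, 0.7, -147, -210, 0, 0.8]

```text
time: 2.77
position: [0.4984, -0.3548, 0.2309]
eef_rot: [-3.141, -0.0, 1.994]
ft_force: [1.2, 1.5, 0.0]
grip_width: 0.0849
```

>>> drive_tool:
  rows: [0, 0, 0, 0.1, 0, 0, 0, 0.2, 0, 0, 0, 0.3, 0, 0, 0, 0.4, 0, 0, 0, 0.5, 0, 0, 0, 0.6, 0, 0, 0, 0.7, 0, 0, 0, 0.82]

```text
time: 3.43
position: [0.4982, -0.353, 0.2309]
eef_rot: [-3.141, -0.0, 1.174]
ft_force: [-0.5, 0.3, 0.6]
grip_width: 0.0853
```

>>> drive_tool:
  rows: [0, 0, 0, 0.1, 0, 0, 0, 0.2, 0, 0, 0, 0.3, 0, 0, 0, 0.4, 0, 0, 0, 0.5, 0, 0, 0, 0.6, 0, 0, 0, 0.7, 0, 0, 0, 0.82]

```text
time: 4.1
position: [0.4983, -0.353, 0.2309]
eef_rot: [-3.141, 0.0, 0.354]
ft_force: [-0.3, -0.1, 0.5]
grip_width: 0.085
```

```bash
python3 - <<'E'
from h import *
w=look("wrist","w1");t=look("top","t1")
print(r.state()["position"],r.state()["eef_rot"],-w["R"].T@w["t"])
a=cv2.resize(t["color"],None,fx=.7,fy=.7);b=w["color"]
cv2.imwrite("pics/v1.png",np.hstack([b[:, :512],cv2.copyMakeBorder(cv2.resize(t["color"][:,:256],None,fx=1,fy=1),0,0,0,0,0)]))
E
```

```text
[ 0.49825557 -0.35296449  0.23098198] [-3.14114915e+00  3.00842108e-04  3.56132916e-01] [ 0.5635162  -0.32795038  0.3732272 ]
```

View pics/v1.png

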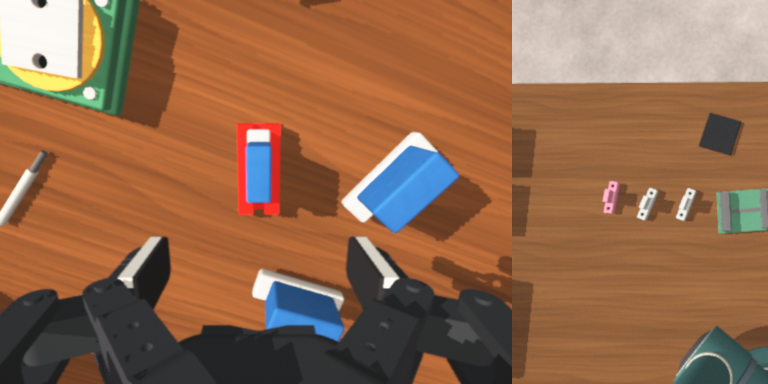

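```bash
python3 - <<'E'
from h import *
w=np.load("w1.npz");im=w["color"]
for nm,lo,hi,z in [("red",(0,180,100),(6,255,255),.022),("blue",(100,150,80),(118,255,255),.07)]:
    for a,cc,p in blobs(im,lo,hi,300): print(nm,a,np.round(cc),rect(w,p,z))
    hsv=0
b=[x for x in blobs(im,(100,150,80),(118,255,255),300) if abs(x[1][0]-258)<20 and abs(x[1][1]-170)<30][0]
h=cv2.cvtColor(im,cv2.COLOR_BGR2HSV)
print(h[145:215:4,258], b[2].min(0),b[2].max(0))
c=np.load("topcal.npz")
X=ray(c,[(292.4,196.2),(294.8,212.9)],.058);print(X,X.mean(0))
E
```

```text
red 1856 [259. 169.] [ 491.  -355.1  111.2   51.9   20.3]
blue 4600 [407. 186.] [ 538.9 -503.4   88.7   62.4  -21.7]
blue 2797 [302. 310.] [ 359.  -463.8   99.    64.2  -81.8]
blue 1295 [258. 172.] [ 498.5 -351.9   61.7   22.4   20.9]
[[106 176 180]
 [105 172 233]
 [104 172 234]
 [104 171 232]
 [104 174 231]
 [105 171 232]
 [105 171 232]
 [105 170 231]
 [104 171 231]
 [104 176 232]
 [105 175 230]
 [105 175 229]
 [105 176 229]
 [105 176 231]
 [106 170 218]
 [  1 221 215]
 [  4 203 163]
 [ 11 168 106]] [247. 143.] [269. 201.]
[[ 0.57770389 -0.10828745  0.058     ]
 [ 0.5273288  -0.11473819  0.058     ]] [ 0.55251634 -0.11151282  0.058     ]
```

```bash
python3 - <<'E'
from h import *
w=np.load("w1.npz");im=w["color"]
print(im[120:148,258].tolist()); print(im[194:208,258].tolist()); print(im[172,240:278].tolist())
u=np.array([np.cos(.362),np.sin(.362),0])
for v in(128.5,129.5,130.5): print(v,ray(w,(258,v),.036)-42e-3*u)
for v in (146,201): print(ray(w,(258,v),.078))
E
```

```text
[[58, 109, 188], [57, 107, 189], [55, 100, 212], [52, 81, 246], [46, 59, 254], [43, 50, 253], [37, 42, 240], [36, 41, 224], [68, 75, 219], [151, 164, 227], [228, 235, 245], [243, 248, 251], [245, 249, 252], [244, 249, 252], [244, 249, 252], [244, 249, 252], [244, 249, 252], [244, 249, 252], [245, 249, 252], [244, 249, 251], [239, 243, 246], [215, 202, 195], [176, 130, 94], [165, 105, 53], [167, 105, 51], [180, 114, 56], [209, 134, 65], [229, 150, 72]]
[[229, 152, 71], [229, 153, 72], [230, 152, 71], [231, 153, 72], [231, 155, 74], [231, 154, 74], [230, 152, 73], [218, 140, 73], [167, 104, 103], [80, 56, 170], [33, 36, 208], [29, 34, 215], [29, 34, 215], [28, 34, 213]]
[[43, 51, 254], [43, 52, 254], [43, 52, 254], [43, 51, 254], [54, 56, 254], [118, 84, 249], [207, 135, 206], [237, 163, 117], [237, 163, 80], [234, 158, 76], [233, 157, 75], [233, 158, 75], [233, 159, 76], [233, 159, 76], [232, 157, 75], [232, 158, 76], [232, 157, 76], [231, 155, 75], [231, 155, 76], [231, 153, 75], [231, 153, 75], [230, 153, 75], [230, 152, 74], [229, 152, 74], [230, 152, 74], [229, 152, 74], [229, 151, 74], [228, 150, 74], [222, 143, 70], [198, 126, 63], [154, 96, 76], [99, 65, 138], [51, 43, 191], [32, 35, 213], [30, 35, 216], [29, 34, 216], [30, 34, 216], [30, 35, 216]]
128.5 [[ 0.49891464 -0.35182938  0.036     ]]
129.5 [[ 0.49789268 -0.35220696  0.036     ]]
130.5 [[ 0.49686889 -0.35258522  0.036     ]]
[[ 0.52545447 -0.34170543  0.078     ]]
[[ 0.472036   -0.36144201  0.078     ]]
```

>>> drive_tool:
  rows: [0, 1, 20, 0, 0, 1, 45, 0, 0, 1, 75, 0, 0, 1, 105, 0, 0, 1, 135, 0, 0, 1, 165, 0, 0, 1, 180, 0, 0, 1, 186, 0]

```text
time: 4.87
position: [0.4975, -0.3531, 0.042]
eef_rot: [-3.138, 0.002, 0.363]
ft_force: [0.3, 0.3, -0.5]
grip_width: 0.085
```

>>> drive_tool:
  rows: [0, 0, 0, 0, 0, 0, 0, 0, 0, 0, 0, 0, 0, 0, 0, 0, 0, 0, 0, 0, 0, 0, 0, 0, 0, 0, 0, 0, 0, 0, 0, 0]
  jaw: 10
  force: 80

```text
time: 5.53
position: [0.4992, -0.3544, 0.0467]
eef_rot: [3.14, -0.001, 0.359]
ft_force: [-1.0, 1.0, 5.8]
grip_width: 0.0247
```

>>> drive_tool:
  rows: [0, 0, 0, 0, 0, 0, 0, 0, 0, 0, 0, 0, 0, 0, 0, 0, 0, 0, 0, 0, 0, 0, 0, 0, 0, 0, -3, 0, 0, 0, -6, 0]

```text
time: 6.2
position: [0.4985, -0.3538, 0.0514]
eef_rot: [-3.141, 0.0, 0.359]
ft_force: [0.1, 0.9, -4.3]
grip_width: 0.0249
```

>>> drive_tool:
  rows: [0, 0, -6, 0, 0, 0, -14, 0, 0, 0, -26, 0, 0, 0, -40, 0, 0, 0, -55, 0, 0, 0, -70, 0, 0, 0, -85, 0, 0, 0, -94, 0]

```text
time: 6.87
position: [0.4991, -0.3543, 0.1483]
eef_rot: [3.139, -0.001, 0.359]
ft_force: [0.2, -0.6, -4.0]
grip_width: 0.0251
```

```bash
python3 - <<'E'
from h import *
totool((.5525,-.1115,.148),.15)
E
```

```text
shift [ 135.2 -208.6    0. ] turn 0.209 q6 0.55
```

>>> drive_tool:
  rows: [17, -26, 0, 0.02, 34, -52, 0, 0.04, 51, -78, 0, 0.07, 68, -104, 0, 0.1, 85, -130, 0, 0.13, 102, -156, 0, 0.16, 119, -182, 0, 0.19, 135, -209, 0, 0.21]

```text
time: 7.53
position: [0.5519, -0.1094, 0.146]
eef_rot: [3.141, -0.0, 0.147]
ft_force: [0.8, 0.0, -3.9]
grip_width: 0.0251
```

```bash
python3 - <<'E'
from h import *
w=look("wrist","w2");print(r.state()["position"],r.state()["eef_rot"])
E
```

```text
[ 0.55251386 -0.10511254  0.14591489] [-3.13955921e+00 -1.00016507e-03  1.47664397e-01]
```

View pics/w2.png

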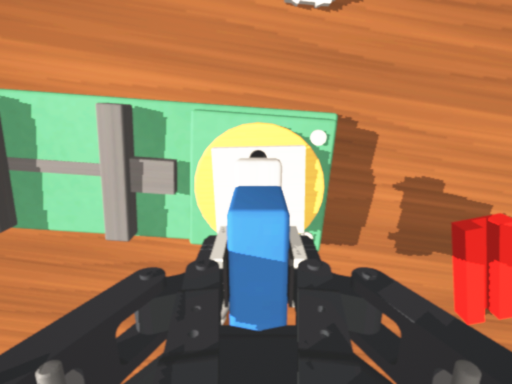

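```bash
python3 - <<'E'
from h import *
w=np.load("w2.npz");im=w["color"];s=r.state();print(s["position"],s["eef_rot"])
h=cv2.cvtColor(im,cv2.COLOR_BGR2HSV)
m=cv2.inRange(h,(0,0,140),(180,70,255))
m[:140]=0;m[232:]=0
# left/right edge at rows 160..225, top edge at cols 222..296
L=[];Rr=[];T=[]
for v in range(158,222,4):
    c=np.where(m[v,195:325])[0]+195; L.append((c.min(),v));Rr.append((c.max()+1,v))
for u in range(220,300,4):
    c=np.where(m[140:185,u])[0]+140; T.append((u,c.min()-.0))
def ln(P):
    X=ray(w,P,.058)[:,:2].astype(np.float32); vx,vy,x,y=cv2.fitLine(X,cv2.DIST_HUBER,0,.001,.001).ravel(); return np.array([vx,vy]),np.array([x,y])
def isect(a,b):
    t=np.linalg.solve(np.c_[a[0],-b[0]],b[1]-a[1]);return a[1]+t[0]*a[0]
l,q,t=ln(L),ln(Rr),ln(T)
for z in(l,q,t): print(z, np.degrees(np.arctan2(z[0][1],z[0][0])))
A,B=isect(l,t),isect(q,t);print(A,B,np.linalg.norm(A-B))
n=(B-A)/np.linalg.norm(B-A); d=np.array([n[1],-n[0]]); d=d if d[0]<0 else -d
print("centre",(A+B)/2+.036*d,"yaw x", np.arctan2(-d[1],-d[0]))
hb=cv2.inRange(im,(0,0,0),(90,90,90));hb[:145]=0;hb[165:]=0;hb[:,:240]=0;hb[:,280:]=0
p=np.argwhere(hb)[:,::-1];print("hole",p.min(0),p.max(0),ray(w,[(p[:,0].min()+p[:,0].max())/2,p[:,1].min()],.058))
# fixed jaw/moving jaw later; spanner cross-bar front edge pixels
print(im[150:190,258].tolist()[::3])
E
```

```text
[ 0.55251386 -0.10511254  0.14591489] [-3.13955921e+00 -1.00016507e-03  1.47664397e-01]
(array([0.99748796, 0.07083634], dtype=float32), array([ 0.5497393 , -0.07185624], dtype=float32)) 4.062025
(array([0.9821076 , 0.18832064], dtype=float32), array([ 0.5658494 , -0.14398478], dtype=float32)) 10.8547945
(array([ 0.1698121 , -0.98547643], dtype=float32), array([ 0.58929586, -0.10277381], dtype=float32)) -80.2231
[ 0.5835545  -0.06945486] [ 0.59542006 -0.13831456] 0.06987453
centre [ 0.55401015 -0.10999796] yaw x 0.17063922
hole [251 151] [265 156] [[ 0.58567587 -0.10331872  0.058     ]]
[[113, 120, 128], [42, 41, 42], [55, 58, 60], [195, 208, 219], [248, 252, 253], [252, 254, 254], [252, 254, 255], [252, 254, 255], [252, 254, 255], [253, 254, 255], [253, 254, 255], [252, 254, 254], [180, 139, 106], [163, 104, 53]]
```

>>> drive_tool:
  rows: [0, 0, 0, 0, 0, 0, 0, 0, 0, 0, 0, 0, 0, 0, 0, 0, 0, 0, 0, 0, 0, 0, 0, 0, 0, 0, 0, 0, 0, 0, 0, 0]

```text
time: 8.25
position: [0.5516, -0.1112, 0.1453]
eef_rot: [-3.142, 0.0, 0.148]
ft_force: [-0.0, 0.2, -4.1]
grip_width: 0.0249
```

```bash
python3 - <<'E'
from h import *
w=look("wrist","w3");im=w["color"];s=r.state();print(s["position"],s["eef_rot"])
print([int(x) for x in im[145:190,258].mean(1)])
z=s["position"][2]
# horizontal extents of crossbar bottom row & hole
for v in(155,160,165): print(v,[int(x) for x in im[v,230:290].mean(1)])
y=s["eef_rot"][2];u=np.array([np.cos(y),np.sin(y),0])
for v in(156,158,160): print(v,ray(w,(258.5,v),z-.023)-.042*u)
totool((.553,-.11,.12),.172)
E
```

```text
[ 0.55165224 -0.1110805   0.14528761] [-3.14157536e+00  8.42039483e-06  1.48456623e-01]
[223, 237, 251, 249, 212, 106, 48, 41, 41, 41, 41, 50, 104, 177, 207, 227, 243, 251, 252, 253, 253, 253, 253, 253, 253, 253, 253, 253, 253, 253, 253, 253, 254, 254, 254, 254, 254, 254, 253, 251, 225, 141, 108, 106, 106]
155 [254, 254, 254, 254, 254, 254, 254, 254, 254, 254, 254, 254, 254, 254, 254, 253, 247, 206, 122, 61, 42, 41, 40, 41, 41, 41, 41, 41, 41, 41, 43, 49, 57, 91, 188, 248, 254, 254, 254, 254, 254, 254, 254, 254, 254, 254, 254, 254, 254, 254, 254, 254, 254, 254, 254, 254, 254, 254, 254, 254]
160 [254, 254, 254, 254, 254, 253, 251, 245, 240, 235, 233, 232, 231, 231, 230, 229, 228, 227, 226, 226, 226, 226, 225, 225, 225, 226, 227, 227, 227, 226, 227, 228, 227, 225, 224, 222, 220, 220, 220, 220, 219, 218, 218, 218, 218, 219, 217, 208, 191, 202, 240, 252, 253, 253, 253, 253, 253, 253, 253, 253]
165 [254, 254, 254, 254, 254, 254, 254, 254, 254, 254, 254, 254, 254, 254, 254, 254, 254, 254, 253, 253, 253, 253, 253, 253, 253, 253, 252, 253, 253, 253, 253, 253, 254, 254, 254, 254, 254, 253, 253, 253, 253, 253, 253, 253, 252, 252, 252, 252, 248, 239, 220, 217, 244, 252, 253, 254, 254, 254, 254, 254]
156 [[ 0.55100946 -0.11046773  0.12228761]]
158 [[ 0.5498979  -0.11063404  0.12228761]]
160 [[ 0.54878223 -0.11080097  0.12228761]]
shift [ 1.5 -0.9 25.3] turn -0.024 q6 1.18
```

```bash
python3 - <<'E'
from h import *
w=np.load("w3.npz");im=w["color"]
m=im.min(2)>140
T=[]
for u in range(222,300,4):
    g=im[140:155,u].min(1).astype(float); i=np.where(g>150)[0][0]; T.append((u,140+i-(g[i]-150)/(g[i]-g[i-1]+1e-6)))
Rr=[]
for v in range(160,222,4):
    g=im[v,280:325].min(1).astype(float); i=np.where(g>150)[0].max(); Rr.append((280+i+.5,v))
X=ray(w,T,.058)[:,:2].astype(np.float32);vx,vy,x,y=cv2.fitLine(X,cv2.DIST_HUBER,0,.001,.001).ravel();print("top",np.degrees(np.arctan2(vy,vx))+90)
Y=ray(w,Rr,.058)[:,:2].astype(np.float32);a,b,c,d=cv2.fitLine(Y,cv2.DIST_HUBER,0,.001,.001).ravel();print("right",np.degrees(np.arctan2(b,a)))
yw=np.arctan2(vy,vx)+np.pi/2; u=np.array([np.cos(yw),np.sin(yw)]);n=np.array([-u[1],u[0]])
print("centre edges", u*(u@[x,y]-.036)+n*(n@[c,d]+.036))
hp=ray(w,(256,149.8),.058)[0,:2];print("centre hole",hp-.034*u,yw)
E
```

```text
top 9.545631
right 10.29044
centre edges [ 0.5550073  -0.10912979]
centre hole [ 0.55264847 -0.10896565] 0.16660261
```

>>> drive_tool:
  rows: [1, -0.5, 5, -0.01, 2, -1, 12, -0.02, 3, -1.2, 22, -0.022, 3, -1.2, 30, -0.022, 3, -1.2, 36, -0.022, 3, -1.2, 40, -0.022, 3, -1.2, 43, -0.022, 3, -1.2, 44, -0.022]

```text
time: 8.97
position: [0.5544, -0.1092, 0.1007]
eef_rot: [-3.141, 0.001, 0.171]
ft_force: [-0.4, 0.1, -4.0]
grip_width: 0.0252
```

>>> drive_tool:
  rows: [0, 0, 0, 0, 0, 0, 1, 0, 0, 0, 2, 0, 0, 0, 3, 0, 0, 0, 4, 0, 0, 0, 5, 0, 0, 0, 6, 0, 0, 0, 7, 0]

```text
time: 9.63
position: [0.5545, -0.1093, 0.0942]
eef_rot: [3.142, -0.0, 0.171]
ft_force: [-0.4, -0.8, -3.9]
grip_width: 0.0252
```

>>> drive_tool:
  rows: [0, 0, 0, 0, 0, 0, 1, 0, 0, 0, 1, 0, 0, 0, 2, 0, 0, 0, 2, 0, 0, 0, 3, 0, 0, 0, 3, 0, 0, 0, 3, 0]

```text
time: 10.3
position: [0.5545, -0.1092, 0.0912]
eef_rot: [-3.142, 0.0, 0.171]
ft_force: [-0.4, 0.9, -3.6]
grip_width: 0.0247
```

>>> drive_tool:
  rows: [0, 0, 1, 0, 0, 0, 1, 0, 0, 0, 2, 0, 0, 0, 3, 0, 0, 0, 3, 0, 0, 0, 4, 0, 0, 0, 5, 0, 0, 0, 5, 0]

```text
time: 10.97
position: [0.5544, -0.1092, 0.086]
eef_rot: [-3.141, 0.0, 0.171]
ft_force: [0.2, 0.3, -4.6]
grip_width: 0.0251
```

>>> drive_tool:
  rows: [0, 0, 1, 0, 0, 0, 1, 0, 0, 0, 2, 0, 0, 0, 2, 0, 0, 0, 3, 0, 0, 0, 3, 0, 0, 0, 4, 0, 0, 0, 4, 0]

```text
time: 11.63
position: [0.5546, -0.1092, 0.0827]
eef_rot: [3.141, -0.0, 0.171]
ft_force: [-3.1, 1.8, 2.5]
grip_width: 0.0249
```

>>> drive_tool:
  rows: [0, 0, 1, 0, 0, 0, 1, 0, 0, 0, 1, 0, 0, 0, 2, 0, 0, 0, 2, 0, 0, 0, 2, 0, 0, 0, 2, 0, 0, 0, 2, 0]

```text
time: 12.3
position: [0.5548, -0.1093, 0.0827]
eef_rot: [3.141, -0.001, 0.171]
ft_force: [-12.7, 3.3, 21.3]
grip_width: 0.0248
```

>>> drive_tool:
  rows: [-0.5, 0, -1, 0, -0.8, 0, -1.5, 0, -0.8, 0, -1.5, 0, -0.8, 0, -1.5, -0.05, -0.8, 0, -1.5, -0.1, -0.8, 0, -1.5, -0.15, -0.8, 0, -1.5, -0.2, -0.8, 0, -1.5, -0.25]

```text
time: 12.97
position: [0.5543, -0.1096, 0.0827]
eef_rot: [3.14, -0.001, 0.423]
ft_force: [-0.1, 0.2, 8.8]
grip_width: 0.0252
```

```bash
python3 -c "
from h import *
s=r.state();print(s['position'],s['eef_rot'],s['ft_force'],s['moment'])"
```

```text
[ 0.5543063  -0.10960948  0.08270569] [ 3.14049394e+00 -1.30037097e-03  4.22824228e-01] [-0.0604639   0.15298698  8.7770713 ] [ 0.04087627 -0.02657875 -0.46652011]
```

>>> drive_tool:
  rows: [0, 0, 0, -0.05, 0, 0, 0, -0.1, 0, 0, 0, -0.15, 0, 0, 0, -0.2, 0, 0, 0, -0.25, 0, 0, 0, -0.3, 0, 0, 0, -0.35, 0, 0, 0, -0.4]

```text
time: 13.63
position: [0.554, -0.1092, 0.0827]
eef_rot: [3.141, -0.001, 0.823]
ft_force: [-3.2, 4.5, 10.7]
grip_width: 0.0249
```

```bash
python3 -c "
from h import *
s=r.state();print(s['position'],s['eef_rot'],s['ft_force'],s['moment'])
t=look('top','t2')"
```

```text
[ 0.5540307  -0.10917568  0.08269418] [ 3.14126348e+00 -9.44208096e-04  8.22911112e-01] [-3.15159958  4.48150744 10.66453346] [ 0.73381792  0.57368369 -0.40169333]
```

>>> drive_tool:
  rows: [0, 0, 0, -0.02, 0, 0, 0, -0.04, 0, 0, 0, -0.06, 0, 0, 0, -0.08, 0, 0, 0, -0.1, 0, 0, 0, -0.12, 0, 0, 0, -0.13, 0, 0, 0, -0.13]

```text
time: 14.35
position: [0.5546, -0.1087, 0.083]
eef_rot: [3.141, -0.003, 0.949]
ft_force: [0.8, 7.9, 11.4]
grip_width: 0.0249
```

```bash
python3 -c "
from h import *
s=r.state();print(s['position'],s['eef_rot'],s['ft_force'],s['moment'])"
```

```text
[ 0.55461333 -0.10869264  0.08301497] [ 3.14061019e+00 -3.07274375e-03  9.49443345e-01] [ 0.83174136  7.88032694 11.39450092] [ 1.70194328 -0.27772275 -1.32437317]
```

>>> drive_tool:
  rows: [0, 0, 0, -0.01, 0, 0, 0, -0.02, 0, 0, 0, -0.02, 0, 0, 0, -0.02, 0, 0, 0, -0.02, 0, 0, 0, -0.02, 0, 0, 0, -0.02, 0, 0, 0, -0.02]

```text
time: 15.02
position: [0.5546, -0.1087, 0.083]
eef_rot: [3.141, -0.003, 0.969]
ft_force: [1.3, 9.6, 10.6]
grip_width: 0.0255
```

```bash
python3 -c "
from h import *
s=r.state();print(s['position'],s['eef_rot'],s['ft_force'],s['moment'])"
```

```text
[ 0.55455686 -0.10868149  0.08297301] [ 3.14073441e+00 -2.87783917e-03  9.68611648e-01] [ 1.34859372  9.64894299 10.59981956] [ 1.78825136 -0.18409217 -2.41035014]
```

>>> drive_tool:
  rows: [0, 0, 0, 0.015, 0, 0, 0, 0.03, 0, 0, 0, 0.035, 0, 0, 0, 0.035, 0, 0, 0, 0.035, 0, 0, 0, 0.035, 0, 0, 0, 0.035, 0, 0, 0, 0.035]

```text
time: 15.68
position: [0.5546, -0.1086, 0.0829]
eef_rot: [3.141, -0.003, 0.935]
ft_force: [2.3, 7.7, 8.6]
grip_width: 0.0249
```

```bash
python3 -c "
from h import *
s=r.state();print(s['position'],s['eef_rot'],s['ft_force'],s['moment'])"
```

```text
[ 0.55459968 -0.10862288  0.08285904] [ 3.14055331e+00 -2.61484039e-03  9.35425796e-01] [2.25911486 7.74531938 8.62747025] [ 1.60643198 -0.35165426 -0.72512808]
```

>>> drive_tool:
  rows: [0, 0, 0, 0, 0, 0, 0, 0, 0, 0, 0, 0, 0, 0, 0, 0, 0, 0, 0, 0, 0, 0, 0, 0, 0, 0, 0, 0, 0, 0, 0, 0]
  jaw: 60

```text
time: 16.35
position: [0.5537, -0.1094, 0.0818]
eef_rot: [-3.142, 0.0, 0.936]
ft_force: [0.8, 0.9, 0.7]
grip_width: 0.06
```

>>> drive_tool:
  rows: [0, 0, -10, 0, 0, 0, -25, 0, 0, 0, -45, 0, 0, 0, -70, 0, 0, 0, -95, 0, 0, 0, -120, 0, 0, 0, -145, 0, 0, 0, -165, 0]

```text
time: 17.02
position: [0.5537, -0.1094, 0.2499]
eef_rot: [3.14, -0.001, 0.936]
ft_force: [0.6, -0.2, -0.3]
grip_width: 0.0601
```

```bash
python3 -c "
from h import *
s=r.state();print(s['position'],s['eef_rot'])
totool((.53,.30,.25),1.22)"
```

```text
[ 0.55372145 -0.10937903  0.24988739] [ 3.13975821e+00 -7.38958040e-04  9.35817877e-01]
shift [ 315.5 -261.9   -0.4] turn -0.284 q6 0.39
```

>>> drive_tool:
  rows: [15, -13, 0, 0, 35, -29, 0, 0, 58, -48, 0, 0, 80, -66, 0, 0, 100, -83, 0, 0, 120, -100, 0, 0, 140, -116, 0, 0, 158, -131, 0, 0]

```text
time: 17.68
position: [0.5416, 0.097, 0.2478]
eef_rot: [3.141, -0.001, 0.936]
ft_force: [0.6, -0.4, 0.5]
grip_width: 0.0599
```

>>> drive_tool:
  rows: [20, -17, 0, -0.05, 42, -35, 0, -0.1, 65, -54, 0, -0.15, 88, -73, 0, -0.2, 110, -91, 0, -0.24, 130, -108, 0, -0.27, 148, -123, 0, -0.28, 158, -131, 0, -0.28]

```text
time: 18.35
position: [0.5297, 0.3026, 0.2474]
eef_rot: [-3.142, -0.001, 1.218]
ft_force: [-0.2, -1.6, -0.1]
grip_width: 0.0603
```

>>> drive_tool:
  rows: [0, 0, 0, 0, 0, 0, 0, 0, 0, 0, 0, 0, 0, 0, 0, 0, 0, 0, 0, 0, 0, 0, 0, 0, 0, 0, 0, 0, 0, 0, 0, 0]

```text
time: 19.02
position: [0.5303, 0.3002, 0.2469]
eef_rot: [3.142, -0.0, 1.215]
ft_force: [0.5, -0.3, -0.6]
grip_width: 0.0599
```

```bash
python3 -c "
from h import *
w=look('wrist','w4');t=look('top','t4')
s=r.state();print(s['position'],s['eef_rot'])
cv2.imwrite('pics/v4.png',np.vstack([w['color'][:,:512],cv2.resize(t['color'][150:260,60:316],None,fx=2,fy=2)])[:600])
"
```

```text
[0.53024668 0.30029233 0.24682423] [-3.14158092e+00  4.42533626e-07  1.21557974e+00]
```

View pics/v4.png

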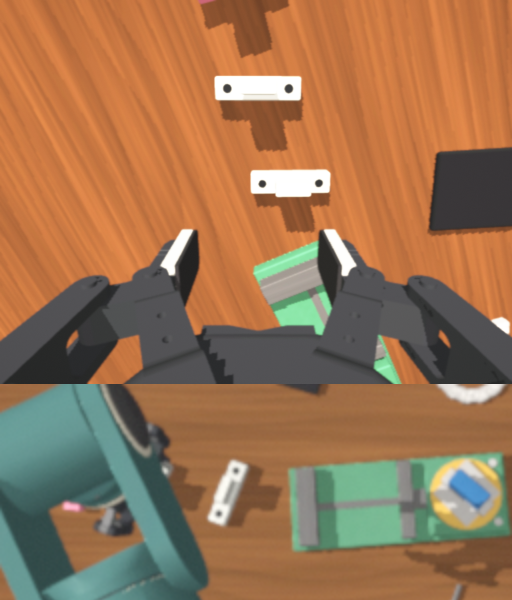

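```bash
cat >> h.py <<'E'
def dots(w,lo,hi,z=.02):
    """bar holes in a pixel box (u,v)lo..hi -> centre, yaw of the bar"""
    g=w["color"][lo[1]:hi[1],lo[0]:hi[0]].max(2)
    n,l,s,c=cv2.connectedComponentsWithStats((g<90).astype(np.uint8))
    c=[c[i]+lo for i in range(1,n) if 12<s[i,4]<120]
    X=ray(w,c,z);d=X[1]-X[0]; print(np.round(c,1).tolist(),len(c),"centre",X.mean(0),"yaw",np.arctan2(d[1],d[0]),np.linalg.norm(d))
    return X.mean(0),np.arctan2(d[1],d[0])
E
python3 - <<'E'
from h import *
w=dict(np.load("w4.npz"))
A,ya=dots(w,(252,172),(329,193)); B,yb=dots(w,(216,78),(300,98))
totool((A[0],A[1],.10),ya+np.pi/2)
E
```

```text
[[261.8, 183.4], [318.6, 182.7]] 2 centre [0.55917554 0.26035828 0.02      ] yaw -0.34304165118652896 0.07228229124770987
[[226.8, 87.9], [288.4, 88.0]] 2 centre [0.56035291 0.38259724 0.02      ] yaw -0.3568813259061735 0.07202148002496746
shift [-27.4  41.  146.8] turn -0.012 q6 0.83
```

>>> drive_tool:
  rows: [-8, 12, 15, -0.01, -16, 24, 35, -0.012, -22, 34, 60, -0.012, -27, 41, 85, -0.012, -27, 41, 110, -0.012, -27, 41, 130, -0.012, -27, 41, 145, -0.012, -27, 41, 150, -0.012]

```text
time: 19.78
position: [0.5585, 0.2605, 0.0942]
eef_rot: [-3.139, 0.002, 1.228]
ft_force: [0.2, 0.1, -0.8]
grip_width: 0.0601
```

>>> drive_tool:
  rows: [0, 0, 0, 0, 0, 0, 10, 0, 0, 0, 25, 0, 0, 0, 40, 0, 0, 0, 52, 0, 0, 0, 62, 0, 0, 0, 68, 0, 0, 0, 69, 0]

```text
time: 20.45
position: [0.559, 0.2608, 0.0269]
eef_rot: [-3.141, 0.001, 1.228]
ft_force: [0.0, 0.1, 0.2]
grip_width: 0.0596
```

>>> drive_tool:
  rows: [0, 0, 0, 0, 0, 0, 0, 0, 0, 0, 0, 0, 0, 0, 0, 0, 0, 0, 0, 0, 0, 0, 0, 0, 0, 0, 0, 0, 0, 0, 0, 0]
  jaw: 20
  force: 60

```text
time: 21.12
position: [0.5597, 0.2611, 0.0287]
eef_rot: [3.141, -0.001, 1.228]
ft_force: [-0.8, 0.5, 6.5]
grip_width: 0.0389
```

>>> drive_tool:
  rows: [0, 0, 0, 0, 0, 0, -3, 0, 0, 0, -10, 0, 0, 0, -25, 0, 0, 0, -45, 0, 0, 0, -65, 0, 0, 0, -78, 0, 0, 0, -80, 0]

```text
time: 21.78
position: [0.5601, 0.2612, 0.1107]
eef_rot: [3.139, -0.002, 1.228]
ft_force: [0.7, 0.5, -4.3]
grip_width: 0.0393
```

```bash
python3 -c "
from h import *
s=r.state();print(s['position'],s['eef_rot'],s['joint_positions'])
totool((.5399,.10,.13),1.636)"
```

```text
[0.56012066 0.26120152 0.11074534] [ 3.13903751e+00 -2.27099369e-03  1.22778869e+00] [ 3.95097970e-01  4.89475180e-02  1.71053789e+00 -4.01133047e-05
  1.37868897e+00  7.38116100e-01]
shift [-158.6   35.2  -19.5] turn -0.408 q6 0.74
```

>>> drive_tool:
  rows: [-15, 3, -3, -0.05, -35, 8, -6, -0.1, -58, 13, -10, -0.16, -82, 18, -14, -0.22, -106, 23, -17, -0.28, -128, 28, -19, -0.34, -146, 32, -20, -0.39, -159, 35, -20, -0.41]

```text
time: 22.45
position: [0.5382, 0.0978, 0.1271]
eef_rot: [-3.141, 0.0, 1.64]
ft_force: [0.5, -0.3, -4.9]
grip_width: 0.0387
```

>>> drive_tool:
  rows: [0, 0, 0, 0, 0, 0, 0, 0, 0, 0, 0, 0, 0, 0, 0, 0, 0, 0, 0, 0, 0, 0, 0, 0, 0, 0, 0, 0, 0, 0, 0, 0]

```text
time: 23.12
position: [0.5388, 0.0996, 0.1278]
eef_rot: [-3.142, 0.0, 1.638]
ft_force: [0.3, -0.0, -4.9]
grip_width: 0.0388
```

```bash
python3 - <<'E'
from h import *
w=look("wrist","w5");s=r.state();print(s['position'],s['eef_rot'],s["ft_force"])
t=np.load("t4.npz")
for a,c,p in blobs(t["color"][160:250,190:330],(0,0,50),(180,60,165),40)[:6]:
    p=p+np.float32([190,160]);print(a,c+[190,160],rect(t,p,.042))
cr=t["color"][170:240,195:325]
cv2.imwrite("pics/v5.png",np.vstack([w["color"],cv2.resize(cr,(400,215),interpolation=3)[:, :400] if 0 else cv2.copyMakeBorder(cv2.resize(cr,(390,210),interpolation=3),0,0,0,122,0)]))
E
```

```text
[0.53873891 0.09952596 0.1277524 ] [-3.14146675e+00 -1.33397540e-05  1.63798665e+00] [ 0.39326238  0.26919352 -4.83911191]
931 [237.40171858 209.05477981] [541.6  49.7 201.4 122.1 -85.6]
```

View pics/v5.png

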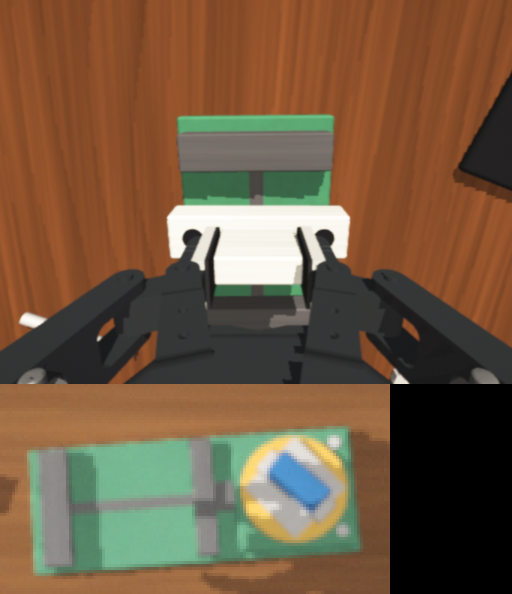

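```bash
python3 - <<'E'
from h import *
w=np.load("w5.npz");im=w["color"].astype(int)
sat=im.max(2)-im.min(2)
# face edge: gray (low sat) -> green below
E=[];O=[];L=[];Rr=[]
for u in list(range(186,245,4))+list(range(270,328,4)):
    rows=np.where(sat[125:185,u]<35)[0]+125; E.append((u,rows.max()+.5)); O.append((u,rows.min()-.5))
for v in range(140,166,3):
    c=np.where(sat[v,165:345]<35)[0]+165; L.append((c.min()-.5,v));Rr.append((c.max()+.5,v))
med=lambda P:np.median(P,0); print(med(E),med(O),med(L),med(Rr))
X=ray(w,E,.042)[:,:2].astype(np.float32);vx,vy,x,y=cv2.fitLine(X,cv2.DIST_HUBER,0,.001,.001).ravel();yw=np.arctan2(vy,vx);yw=(yw+np.pi/2)%np.pi-np.pi/2
Y=ray(w,O,.042)[:,:2]; u=np.array([np.cos(yw),np.sin(yw)]);n=np.array([-u[1],u[0]])
print("yaw",yw,"thick",(n@Y.mean(0)-n@X.mean(0)))
l=ray(w,L,.042)[:,:2]@u; q=ray(w,Rr,.042)[:,:2]@u; print("width",q.mean()-l.mean(),l.std(),q.std())
face=u*((l.mean()+q.mean())/2)+n*(n@X.mean(0)); print("anvil",face,"collar pred",face-n*.228)
s=r.state()
for k in(48,46): 
    T=face-n*(63-k)*1e-3; print(k,T,end=" "); totool((T[0],T[1],.075),yw+np.pi/2)
E
```

```text
[256.  171.5] [256.  130.5] [177.5 152. ] [332.5 152. ]
yaw 0.076821566 thick 0.03159408696679927
width 0.11797832014174159 0.00022026873775528964 0.00021081029971762804
anvil [0.53568916 0.11845897] collar pred [ 0.55318725 -0.10886859]
48 [0.53684035 0.10350321] shift [ 4.1 -1.6 52.8] turn -0.01 q6 0.07
46 [0.53699384 0.10150911] shift [ 2.1 -1.6 52.8] turn -0.01 q6 0.07
```

>>> drive_tool:
  rows: [1, -0.8, 5, -0.005, 3, -1.6, 15, -0.01, 3, -1.6, 28, -0.01, 3, -1.6, 42, -0.01, 3, -1.6, 54, -0.01, 3, -1.6, 63, -0.01, 3, -1.6, 68, -0.01, 3, -1.6, 70, -0.01]

```text
time: 23.83
position: [0.5365, 0.1021, 0.0565]
eef_rot: [-3.14, 0.0, 1.648]
ft_force: [0.1, 0.1, -5.3]
grip_width: 0.0393
```

>>> drive_tool:
  rows: [0, 0, 1, 0, 0, 0, 2, 0, 0, 0, 3, 0, 0, 0, 4, 0, 0, 0, 5, 0, 0, 0, 6, 0, 0, 0, 6, 0, 0, 0, 6, 0]

```text
time: 24.5
position: [0.537, 0.1022, 0.0518]
eef_rot: [-3.142, 0.0, 1.648]
ft_force: [0.4, -0.3, -4.3]
grip_width: 0.0387
```

>>> drive_tool:
  rows: [0, 0, 1, 0, 0, 0, 1, 0, 0, 0, 2, 0, 0, 0, 2, 0, 0, 0, 2, 0, 0, 0, 2, 0, 0, 0, 2, 0, 0, 0, 2, 0]

```text
time: 25.17
position: [0.537, 0.1022, 0.0499]
eef_rot: [3.141, -0.0, 1.648]
ft_force: [-0.8, -0.1, -4.3]
grip_width: 0.039
```

>>> drive_tool:
  rows: [0, 0, 0.5, 0, 0, 0, 1, 0, 0, 0, 1, 0, 0, 0, 1.5, 0, 0, 0, 1.5, 0, 0, 0, 1.5, 0, 0, 0, 1.5, 0, 0, 0, 1.5, 0]

```text
time: 25.83
position: [0.537, 0.1022, 0.0487]
eef_rot: [3.141, 0.0, 1.648]
ft_force: [-4.7, -1.2, 5.4]
grip_width: 0.0387
```

>>> drive_tool:
  rows: [0, 0, 0.5, 0, 0, 0, 0.5, 0, 0, 0, 0.5, 0, 0, 0, 0.5, 0, 0, 0, 0.5, 0, 0, 0, 0.5, 0, 0, 0, 0.5, 0, 0, 0, 0.5, 0]

```text
time: 26.5
position: [0.5371, 0.1023, 0.0487]
eef_rot: [3.141, 0.0, 1.648]
ft_force: [-7.7, -1.6, 12.0]
grip_width: 0.0387
```

>>> drive_tool:
  rows: [0, 0, -0.5, 0, 0, 0, -1, 0, 0, 0, -1, 0, 0, 0, -1, 0, 0, 0, -1, 0, 0, 0, -1, 0, 0, 0, -1, 0, 0, 0, -1, 0]
  jaw: 60

```text
time: 27.17
position: [0.537, 0.1023, 0.0488]
eef_rot: [-3.142, -0.0, 1.648]
ft_force: [0.1, -0.6, 0.1]
grip_width: 0.0603
```

>>> drive_tool:
  rows: [0, 0, -5, 0, 0, 0, -20, 0, 0, 0, -40, 0, 0, 0, -65, 0, 0, 0, -90, 0, 0, 0, -115, 0, 0, 0, -135, 0, 0, 0, -150, 0]

```text
time: 27.83
position: [0.5372, 0.1023, 0.2015]
eef_rot: [3.139, -0.0, 1.648]
ft_force: [0.0, 0.4, 0.7]
grip_width: 0.0601
```

```bash
python3 -c "
from h import *
w=look('wrist','w6')
totool((.55,.36,.20),1.214)"
```

```text
shift [255.9  31.9   4.3] turn 0.434 q6 0.06
```

>>> drive_tool:
  rows: [20, 3, 0, 0.05, 50, 6, 0, 0.1, 85, 11, 0, 0.17, 120, 15, 0, 0.24, 155, 19, 0, 0.3, 190, 24, 0, 0.36, 225, 28, 0, 0.41, 256, 32, 0, 0.43]

```text
time: 28.55
position: [0.5488, 0.3621, 0.1988]
eef_rot: [-3.141, -0.0, 1.215]
ft_force: [0.6, -0.6, 0.2]
grip_width: 0.0601
```

>>> drive_tool:
  rows: [0, 0, 0, 0, 0, 0, 0, 0, 0, 0, 0, 0, 0, 0, 0, 0, 0, 0, 0, 0, 0, 0, 0, 0, 0, 0, 0, 0, 0, 0, 0, 0]

```text
time: 29.22
position: [0.5493, 0.3595, 0.199]
eef_rot: [3.141, -0.0, 1.217]
ft_force: [0.0, -0.2, 0.3]
grip_width: 0.0598
```

```bash
python3 - <<'E'
from h import *
w=look('wrist','w7'); s=r.state();print(s['position'],s['eef_rot'])
print(proj(w,[.5604,.3826,.02]))
for a,c,p in blobs(w["color"],(0,0,200),(180,40,255),600): print(a,c,p.min(0),p.max(0))
a=np.load("w6.npz")["color"]; cv2.imwrite("pics/v7.png",np.hstack([cv2.resize(x,(400,300)) for x in (a,w["color"])]))
E
```

```text
[0.54926874 0.35966702 0.19891079] [ 3.14149641e+00 -1.11656569e-04  1.21745395e+00]
[[260.35031134 146.975065  ]]
2241 [259.72869255 145.80722892] [214. 133.] [307. 159.]
2097 [238.99523128  22.7606104 ] [188.   1.] [290.  51.]
```

View pics/v7.png

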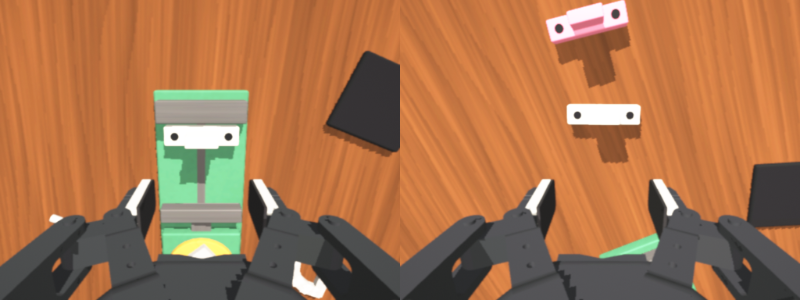

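```bash
python3 - <<'E'
from h import *
w=dict(np.load("w7.npz"));B,y=dots(w,(216,134),(305,158)); totool((B[0],B[1],.027),y+np.pi/2)
w=dict(np.load("w6.npz"));dots(w,(208,158),(308,192),.04)
E
```

```text
[[226.9, 146.8], [293.9, 147.2]] 2 centre [0.56044378 0.38251954 0.02      ] yaw -0.359839751490547 0.07185342145452216
shift [ 25.3   2.6 171.9] turn 0.006 q6 0.89
[[222.7, 174.6], [292.0, 174.6]] 2 centre [0.5374168  0.10141087 0.04      ] yaw 0.07526983566568367 0.07208748990738634
```

>>> drive_tool:
  rows: [8, 1, 10, 0, 16, 2, 30, 0, 25, 2.6, 55, 0.006, 25, 2.6, 80, 0.006, 25, 2.6, 100, 0.006, 25, 2.6, 115, 0.006, 25, 2.6, 122, 0.006, 25, 2.6, 125, 0.006]

```text
time: 29.93
position: [0.56, 0.3825, 0.0724]
eef_rot: [-3.141, 0.001, 1.212]
ft_force: [-0.2, 0.1, -0.4]
grip_width: 0.0601
```

>>> drive_tool:
  rows: [0, 0, 3, 0, 0, 0, 12, 0, 0, 0, 22, 0, 0, 0, 32, 0, 0, 0, 40, 0, 0, 0, 45, 0, 0, 0, 47, 0, 0, 0, 47, 0]

```text
time: 30.6
position: [0.5601, 0.3824, 0.0261]
eef_rot: [-3.141, 0.001, 1.212]
ft_force: [-1.5, 0.7, 0.7]
grip_width: 0.0597
```

>>> drive_tool:
  rows: [0, 0, 0, 0, 0, 0, 0, 0, 0, 0, 0, 0, 0, 0, 0, 0, 0, 0, 0, 0, 0, 0, 0, 0, 0, 0, 0, 0, 0, 0, 0, 0]
  jaw: 20
  force: 60

```text
time: 31.27
position: [0.5606, 0.3827, 0.0276]
eef_rot: [3.141, -0.001, 1.212]
ft_force: [-0.1, 1.0, 6.7]
grip_width: 0.0386
```

>>> drive_tool:
  rows: [0, 0, 0, 0, 0, 0, -3, 0, 0, 0, -10, 0, 0, 0, -25, 0, 0, 0, -45, 0, 0, 0, -70, 0, 0, 0, -95, 0, 0, 0, -105, 0]

```text
time: 31.93
position: [0.5611, 0.3831, 0.1368]
eef_rot: [3.139, -0.004, 1.212]
ft_force: [0.2, 0.1, -3.7]
grip_width: 0.0389
```

```bash
python3 -c "
from h import *
s=r.state();print(s['position'])
y=.0765;n=np.array([-np.sin(y),np.cos(y)]);T=np.array([.5374,.1014])-28.5e-3*n;print(T)
totool((T[0],T[1],.13),y+np.pi/2)"
```

```text
[0.56111331 0.3830718  0.13678346]
[0.53957812 0.07298335]
shift [-297.9   88.8    5.9] turn -0.435 q6 0.92
```

>>> drive_tool:
  rows: [-12, 3, 0, 0, -30, 9, 0, 0, -50, 15, 0, 0, -70, 21, 0, 0, -90, 27, 0, 0, -110, 33, 0, 0, -130, 39, 0, 0, -149, 44, 0, 0]

```text
time: 32.6
position: [0.5484, 0.2259, 0.1308]
eef_rot: [-3.141, 0.001, 1.212]
ft_force: [-0.1, -0.3, -5.0]
grip_width: 0.0389
```

>>> drive_tool:
  rows: [-20, 6, 0, -0.06, -42, 12, 0, -0.12, -65, 19, 0, -0.19, -88, 26, 0, -0.26, -110, 33, 0, -0.33, -130, 39, 0, -0.39, -143, 43, 0, -0.43, -149, 44.5, 0, -0.435]

```text
time: 33.27
position: [0.5377, 0.0704, 0.131]
eef_rot: [-3.14, 0.0, 1.647]
ft_force: [-0.6, 0.4, -4.8]
grip_width: 0.0388
```

>>> drive_tool:
  rows: [0, 0, 0, 0, 0, 0, 0, 0, 0, 0, 0, 0, 0, 0, 0, 0, 0, 0, 0, 0, 0, 0, 0, 0, 0, 0, 0, 0, 0, 0, 0, 0]

```text
time: 33.93
position: [0.5384, 0.0726, 0.1318]
eef_rot: [-3.142, 0.0, 1.647]
ft_force: [0.1, 0.0, -5.4]
grip_width: 0.0384
```

```bash
python3 -c "
from h import *
look('wrist','w8')
s=r.state();print(s['position'],s['eef_rot'])
totool((.5396,.073,.0475),.0765+np.pi/2)"
```

```text
[0.53842114 0.0725544  0.13178499] [-3.14158773e+00  6.04677469e-06  1.64694820e+00]
shift [ 0.4  1.2 84.3] turn -0.0 q6 0.01
```

View pics/w8.png

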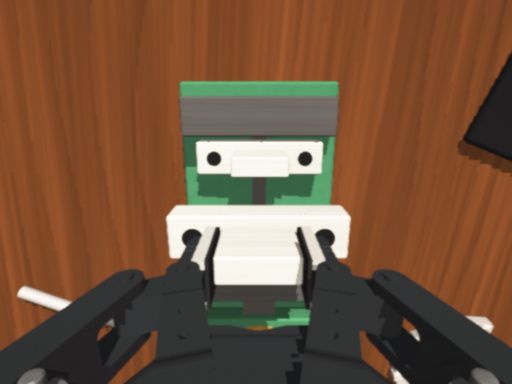

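>>> drive_tool:
  rows: [0, 0.6, 5, 0, 0.4, 1.2, 15, 0, 0.4, 1.2, 28, 0, 0.4, 1.2, 42, 0, 0.4, 1.2, 56, 0, 0.4, 1.2, 67, 0, 0.4, 1.2, 74, 0, 0.4, 1.2, 77, 0]

```text
time: 34.65
position: [0.539, 0.0728, 0.053]
eef_rot: [-3.14, 0.0, 1.647]
ft_force: [-0.1, 0.1, -5.7]
grip_width: 0.0389
```

>>> drive_tool:
  rows: [0, 0, 0, 0, 0, 0, 1, 0, 0, 0, 2, 0, 0, 0, 3, 0, 0, 0, 4, 0, 0, 0, 4, 0, 0, 0, 4, 0, 0, 0, 4, 0]

```text
time: 35.32
position: [0.5396, 0.0729, 0.0509]
eef_rot: [3.141, -0.0, 1.647]
ft_force: [-0.5, 0.2, -5.2]
grip_width: 0.0389
```

>>> drive_tool:
  rows: [0, 0, 0.5, 0, 0, 0, 1, 0, 0, 0, 1.5, 0, 0, 0, 2, 0, 0, 0, 2.5, 0, 0, 0, 3, 0, 0, 0, 3, 0, 0, 0, 3, 0]

```text
time: 35.98
position: [0.5396, 0.0729, 0.0477]
eef_rot: [-3.141, 0.0, 1.647]
ft_force: [-0.5, 0.2, -5.3]
grip_width: 0.0389
```

>>> drive_tool:
  rows: [0, 0, 0.5, 0, 0, 0, 1, 0, 0, 0, 1, 0, 0, 0, 1, 0, 0, 0, 1.5, 0, 0, 0, 1.5, 0, 0, 0, 1.5, 0, 0, 0, 1.5, 0]

```text
time: 36.65
position: [0.5398, 0.0729, 0.0476]
eef_rot: [3.141, 0.0, 1.647]
ft_force: [-8.4, -1.0, 10.8]
grip_width: 0.0387
```

>>> drive_tool:
  rows: [0, 0, 0.5, 0, 0, 0, 0.5, 0, 0, 0, 0.5, 0, 0, 0, 0.5, 0, 0, 0, 0.5, 0, 0, 0, 0.5, 0, 0, 0, 0.5, 0, 0, 0, 0.5, 0]

```text
time: 37.32
position: [0.5398, 0.0729, 0.0476]
eef_rot: [3.141, 0.0, 1.647]
ft_force: [-10.8, -0.8, 16.4]
grip_width: 0.0391
```

>>> drive_tool:
  rows: [0, 0, -0.5, 0, 0, 0, -1.5, 0, 0, 0, -1.5, 0, 0, 0, -1.5, 0, 0, 0, -1.5, 0, 0, 0, -1.5, 0, 0, 0, -1.5, 0, 0, 0, -1.5, 0]
  jaw: 60

```text
time: 37.98
position: [0.5396, 0.0729, 0.0472]
eef_rot: [-3.141, 0.0, 1.647]
ft_force: [-0.0, 0.2, -0.5]
grip_width: 0.0601
```

>>> drive_tool:
  rows: [0, 0, -5, 0, 0, 0, -20, 0, 0, 0, -40, 0, 0, 0, -65, 0, 0, 0, -90, 0, 0, 0, -115, 0, 0, 0, -135, 0, 0, 0, -150, 0]

```text
time: 38.65
position: [0.5399, 0.0729, 0.2]
eef_rot: [3.139, -0.0, 1.647]
ft_force: [0.3, 0.0, -0.5]
grip_width: 0.0601
```

```bash
python3 -c "
from h import *
w=look('wrist','w9')
for a,c,p in blobs(w['color'],(0,0,200),(180,40,255),600): print(a,c,p.min(0),p.max(0))
totool((.5537,-.1094,.20),.936)"
```

```text
4691 [257.31208698 159.58857386] [208. 133.] [307. 189.]
1428 [256.29831933 314.31652661] [217. 292.] [291. 329.]
637 [ 92.26530612 269.27629513] [ 59. 255.] [131. 283.]
shift [-182.9   -0.7    2.6] turn 0.711 q6 0.01
```

>>> drive_tool:
  rows: [-12, 0, 0, 0.08, -32, 0, 0, 0.17, -55, 0, 0, 0.27, -80, 0, 0, 0.37, -108, 0, 0, 0.47, -135, 0, 0, 0.57, -160, 0, 0, 0.66, -183, -0.7, 0, 0.71]

```text
time: 39.37
position: [0.5527, -0.1111, 0.1973]
eef_rot: [3.142, 0.0, 0.931]
ft_force: [-0.2, 0.2, 0.8]
grip_width: 0.0603
```

>>> drive_tool:
  rows: [0, 0, 0, 0, 0, 0, 0, 0, 0, 0, 0, 0, 0, 0, 0, 0, 0, 0, 0, 0, 0, 0, 0, 0, 0, 0, 0, 0, 0, 0, 0, 0]

```text
time: 40.03
position: [0.5528, -0.1093, 0.1973]
eef_rot: [3.142, -0.0, 0.937]
ft_force: [-0.3, 0.1, -1.1]
grip_width: 0.06
```

```bash
python3 -c "
from h import *
w=look('wrist','w10')
s=r.state();print(s['position'],s['eef_rot'])
for a,c,p in blobs(w['color'],(100,150,80),(118,255,255),300): print(a,c,rect(w,p,.114))
totool((.5537,-.1094,.082),.936)"
```

```text
[ 0.55282114 -0.10935412  0.19736152] [ 3.14153773e+00 -4.45484841e-05  9.37326937e-01]
2273 [259.08051034 189.96656401] [ 555.5 -106.6   63.    24.5   48.3]
shift [  0.5   0.7 115.4] turn 0.001 q6 0.39
```

View pics/w10.png

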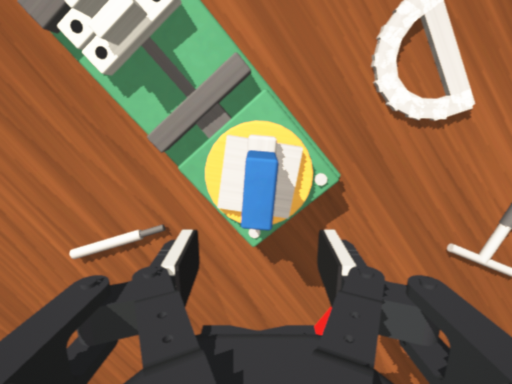

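```bash
python3 - <<'E'
from h import *
w=np.load("w10.npz")
y=.0768;u=np.array([np.cos(y),np.sin(y)]);n=np.array([-u[1],u[0]]);an=np.array([.5357,.1185]);o=an-.063*n
vc=lambda X:np.round(np.c_[(X[:,:2]-o)@u,(X[:,:2]-o)@n]*1000,1)
im=w["color"].astype(int);sat=im.max(2)-im.min(2)
# gray jaw pixels: blob in region
m=np.zeros(sat.shape,np.uint8);m[40:160,140:260]=(sat[40:160,140:260]<40)&(im[40:160,140:260].max(2)<170)&(im[40:160,140:260].max(2)>70)
nn,l,s,c=cv2.connectedComponentsWithStats(m)
i=1+np.argmax(s[1:,4]);p=np.argwhere(l==i)[:,::-1];v=vc(ray(w,p,.042));print(s[i],"x pct",np.percentile(v[:,0],[1,50,99]),"y pct",np.percentile(v[:,1],[1,5,50,95,99]))
sel=abs(v[:,0])>20
for lo in(-50,-30,30,45): q=v[abs(v[:,0]-lo)<5]; print(lo,q[:,1].min(),q[:,1].max())
# blue top only (bright)
h=cv2.cvtColor(w["color"],cv2.COLOR_BGR2HSV)
mb=cv2.inRange(h,(100,150,200),(118,255,255));pb=np.argwhere(mb)[:,::-1].astype(np.float32);print("grip top",rect(w,pb,.114))
E
```

```text
[ 140   40  111  120 4595] x pct [-56.3   2.9  58.1] y pct [-103.7  -98.3  -73.3  -16.8   -5.6]
-50 -88.7 -63.8
-30 -87.2 -63.5
30 -87.3 -63.8
45 -87.4 -63.5
grip top [ 554.2 -106.3   60.    22.5   47.8]
```

>>> drive_tool:
  rows: [0.5, 0, 15, 0.03, 1.5, 0, 35, 0.06, 1.5, 0, 55, 0.085, 1.5, 0, 75, 0.085, 1.5, 0, 93, 0.085, 1.5, 0, 106, 0.085, 1.5, 0, 113, 0.085, 1.5, 0, 116, 0.085]

```text
time: 40.75
position: [0.5534, -0.1083, 0.0804]
eef_rot: [-3.141, 0.001, 0.852]
ft_force: [-0.2, 1.4, -0.3]
grip_width: 0.0604
```

>>> drive_tool:
  rows: [0, 0, 0, 0, 0, 0, 0, 0, 0, 0, 0, 0, 0, 0, 0, 0, 0, 0, 0, 0, 0, 0, 0, 0, 0, 0, 0, 0, 0, 0, 0, 0]
  jaw: 10
  force: 110

```text
time: 41.42
position: [0.5543, -0.1086, 0.0827]
eef_rot: [3.14, -0.001, 0.852]
ft_force: [-1.3, -0.1, 7.8]
grip_width: 0.0246
```

```bash
python3 -c "
from h import *
s=r.state();print(s['position'],s['eef_rot'],s['ft_force'],s['moment'])"
```

```text
[ 0.55426571 -0.1085808   0.08267398] [ 3.13989438e+00 -8.63221902e-04  8.51755900e-01] [-1.27683551 -0.13791902  7.76262575] [ 0.06580738  0.21741863 -0.01786708]
```

>>> drive_tool:
  rows: [0, 0, 0, 0.05, 0, 0, 0, 0.1, 0, 0, 0, 0.16, 0, 0, 0, 0.22, 0, 0, 0, 0.29, 0, 0, 0, 0.36, 0, 0, 0, 0.43, 0, 0, 0, 0.5]

```text
time: 42.08
position: [0.5547, -0.1092, 0.0828]
eef_rot: [3.139, -0.002, 0.349]
ft_force: [3.6, -5.5, 3.3]
grip_width: 0.0247
```

```bash
python3 -c "
from h import *
s=r.state();print(s['position'],s['eef_rot'],s['ft_force'],s['moment'])"
```

```text
[ 0.55467968 -0.10924165  0.08278706] [ 3.13861347e+00 -2.18349386e-03  3.48674120e-01] [ 3.62454452 -5.54338788  3.26973843] [-1.2852472  -0.62646949  0.39606914]
```

>>> drive_tool:
  rows: [0, 0, 0, 0.06, 0, 0, 0, 0.12, 0, 0, 0, 0.18, 0, 0, 0, 0.24, 0, 0, 0, 0.3, 0, 0, 0, 0.35, 0, 0, 0, 0.38, 0, 0, 0, 0.4]

```text
time: 42.75
position: [0.5548, -0.1098, 0.0828]
eef_rot: [3.139, -0.003, -0.05]
ft_force: [4.8, -10.5, 2.1]
grip_width: 0.0243
```

```bash
python3 -c "
from h import *
s=r.state();print(s['position'],s['eef_rot'],s['ft_force'],s['moment'])
look('top','t5')"
```

```text
[ 0.55475973 -0.10984789  0.08280462] [ 3.13852347 -0.0034614  -0.04986205] [  4.81090176 -10.50456602   2.08314937] [-2.13701365 -0.66513499  0.4137262 ]
```

>>> drive_tool:
  rows: [0.3, 0.5, 0, 0.04, 0.5, 1, 0, 0.08, 0.5, 1, 0, 0.12, 0.5, 1, 0, 0.16, 0.5, 1, 0, 0.2, 0.5, 1, 0, 0.24, 0.5, 1, 0, 0.27, 0.5, 1, 0, 0.3]

```text
time: 43.47
position: [0.5548, -0.1106, 0.0827]
eef_rot: [3.14, -0.003, -0.35]
ft_force: [-0.0, -7.7, 5.8]
grip_width: 0.0246
```

```bash
python3 -c "
from h import *
s=r.state();print(s['position'],s['eef_rot'],s['ft_force'],s['moment'])"
```

```text
[ 0.55475934 -0.11056015  0.082732  ] [ 3.13992932e+00 -2.76830644e-03 -3.49569703e-01] [-0.00788411 -7.72877005  5.79168229] [-1.49944993  0.17386792  0.39361701]
```

>>> drive_tool:
  rows: [0.2, 0.4, 0, 0.02, 0.2, 0.7, 0, 0.04, 0.2, 0.7, 0, 0.06, 0.2, 0.7, 0, 0.08, 0.2, 0.7, 0, 0.1, 0.2, 0.7, 0, 0.12, 0.2, 0.7, 0, 0.12, 0.2, 0.7, 0, 0.12]

```text
time: 44.13
position: [0.5547, -0.1108, 0.0827]
eef_rot: [3.141, -0.003, -0.468]
ft_force: [-0.1, -4.0, 5.8]
grip_width: 0.0249
```

```bash
python3 -c "
from h import *
s=r.state();print(s['position'],s['eef_rot'],s['ft_force'],s['moment'])
w=look('wrist','w11')"
```

```text
[ 0.55470738 -0.11084123  0.08273902] [ 3.14110738e+00 -2.52471535e-03 -4.68299462e-01] [-0.13528691 -4.03289319  5.77832473] [-0.76815065  0.17725282  0.13534252]
```

View pics/w11.png

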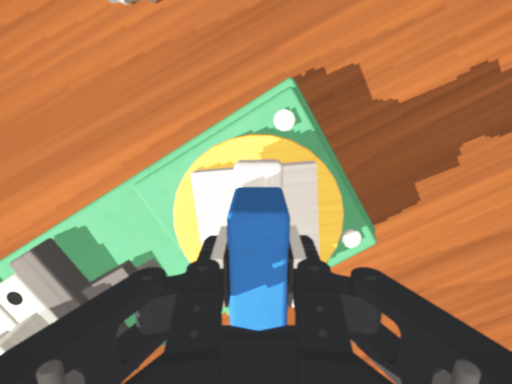

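>>> drive_tool:
  rows: [0, 0.2, 0, 0.01, 0, 0.3, 0, 0.02, 0, 0.3, 0, 0.03, 0, 0.3, 0, 0.04, 0, 0.3, 0, 0.05, 0, 0.3, 0, 0.06, 0, 0.3, 0, 0.07, 0, 0.3, 0, 0.08]

```text
time: 44.85
position: [0.5546, -0.111, 0.0827]
eef_rot: [3.141, -0.003, -0.548]
ft_force: [-0.1, -3.8, 5.3]
grip_width: 0.0249
```

```bash
python3 -c "
from h import *
s=r.state();print(s['position'],s['eef_rot'],s['ft_force'],s['moment'])"
```

```text
[ 0.55460041 -0.1110071   0.08272293] [ 3.14144701e+00 -2.54396579e-03 -5.48279775e-01] [-0.05865193 -3.80201824  5.33409296] [-0.62494678  0.14674986  0.55213   ]
```

>>> drive_tool:
  rows: [0, 0, 0, 0.005, 0, 0, 0, 0.01, 0, 0, 0, 0.015, 0, 0, 0, 0.02, 0, 0, 0, 0.025, 0, 0, 0, 0.03, 0, 0, 0, 0.035, 0, 0, 0, 0.04]

```text
time: 45.52
position: [0.5546, -0.1111, 0.0827]
eef_rot: [3.141, -0.003, -0.588]
ft_force: [-0.6, -4.2, 6.3]
grip_width: 0.0248
```

```bash
python3 -c "
from h import *
s=r.state();print(s['position'],s['eef_rot'],s['ft_force'],s['moment'])"
```

```text
[ 0.554552   -0.11108157  0.08269406] [ 3.14132304e+00 -2.51593659e-03 -5.87886167e-01] [-0.64095076 -4.17070935  6.30188499] [-0.73479015  0.18058747  0.70278608]
```

>>> drive_tool:
  rows: [0, 0, 0, 0.005, 0, 0, 0, 0.01, 0, 0, 0, 0.015, 0, 0, 0, 0.02, 0, 0, 0, 0.025, 0, 0, 0, 0.03, 0, 0, 0, 0.03, 0, 0, 0, 0.03]

```text
time: 46.18
position: [0.5546, -0.1111, 0.0827]
eef_rot: [3.141, -0.003, -0.618]
ft_force: [-0.7, -5.1, 6.7]
grip_width: 0.0243
```

```bash
python3 -c "
from h import *
s=r.state();print(s['position'],s['eef_rot'],s['ft_force'],s['moment'])"
```

```text
[ 0.55455209 -0.11109937  0.08272475] [ 3.14136988e+00 -2.58121681e-03 -6.17775387e-01] [-0.68066285 -5.10673716  6.67461867] [-0.74332794  0.26806566  0.61884093]
```

>>> drive_tool:
  rows: [0, 0, 0, 0.005, 0, 0, 0, 0.01, 0, 0, 0, 0.015, 0, 0, 0, 0.02, 0, 0, 0, 0.02, 0, 0, 0, 0.02, 0, 0, 0, 0.02, 0, 0, 0, 0.02]

```text
time: 46.85
position: [0.5545, -0.1111, 0.0827]
eef_rot: [3.141, -0.003, -0.638]
ft_force: [-0.4, -4.7, 6.3]
grip_width: 0.0245
```

```bash
python3 -c "
from h import *
s=r.state();print(s['position'],s['eef_rot'],s['ft_force'],s['moment'])"
```

```text
[ 0.55451142 -0.1111325   0.08272599] [ 3.14133506e+00 -2.54537714e-03 -6.37754484e-01] [-0.44744795 -4.71053812  6.29398616] [-0.80782397  0.27745159  0.65938249]
```

>>> drive_tool:
  rows: [0, 0, 0, 0.005, 0, 0, 0, 0.01, 0, 0, 0, 0.015, 0, 0, 0, 0.02, 0, 0, 0, 0.025, 0, 0, 0, 0.03, 0, 0, 0, 0.03, 0, 0, 0, 0.03]

```text
time: 47.52
position: [0.5545, -0.1112, 0.0827]
eef_rot: [3.141, -0.003, -0.667]
ft_force: [-1.5, -4.7, 6.0]
grip_width: 0.0247
```

```bash
python3 -c "
from h import *
s=r.state();print(s['position'],s['eef_rot'],s['ft_force'],s['moment'])"
```

```text
[ 0.55451468 -0.11117269  0.08273448] [ 3.14122197e+00 -2.61929491e-03 -6.67255828e-01] [-1.5200601  -4.66830493  6.01083513] [-0.89966032  0.31493123  1.08422139]
```

>>> drive_tool:
  rows: [0, 0, 0, 0.005, 0, 0, 0, 0.01, 0, 0, 0, 0.015, 0, 0, 0, 0.015, 0, 0, 0, 0.015, 0, 0, 0, 0.015, 0, 0, 0, 0.015, 0, 0, 0, 0.015]

```text
time: 48.18
position: [0.5545, -0.1112, 0.0827]
eef_rot: [3.141, -0.003, -0.681]
ft_force: [-0.4, -6.4, 5.7]
grip_width: 0.0246
```

```bash
python3 -c "
from h import *
s=r.state();print(s['position'],s['eef_rot'],s['ft_force'],s['moment'])"
```

```text
[ 0.55449425 -0.11119925  0.08273965] [ 3.14103960e+00 -2.71545744e-03 -6.81368861e-01] [-0.39324116 -6.41346331  5.66359731] [-0.95119787  0.28121564  2.03539439]
```

>>> drive_tool:
  rows: [0, 0, 0, -0.004, 0, 0, 0, -0.008, 0, 0, 0, -0.012, 0, 0, 0, -0.016, 0, 0, 0, -0.02, 0, 0, 0, -0.02, 0, 0, 0, -0.02, 0, 0, 0, -0.02]

```text
time: 48.85
position: [0.5545, -0.1111, 0.0827]
eef_rot: [3.141, -0.003, -0.663]
ft_force: [-0.6, -4.8, 7.3]
grip_width: 0.0244
```

```bash
python3 -c "
from h import *
s=r.state();print(s['position'],s['eef_rot'],s['ft_force'],s['moment'])"
```

```text
[ 0.55452237 -0.11114986  0.08271422] [ 3.14131096e+00 -2.58850801e-03 -6.62539015e-01] [-0.56807146 -4.82209961  7.26335089] [-0.87099099  0.29364323  0.75997752]
```

>>> drive_tool:
  rows: [0, 0, 0, -0.004, 0, 0, 0, -0.008, 0, 0, 0, -0.011, 0, 0, 0, -0.011, 0, 0, 0, -0.011, 0, 0, 0, -0.011, 0, 0, 0, -0.011, 0, 0, 0, -0.011]

```text
time: 49.52
position: [0.5545, -0.1112, 0.0827]
eef_rot: [3.142, -0.003, -0.652]
ft_force: [-1.1, -5.1, 5.5]
grip_width: 0.0247
```

```bash
python3 -c "
from h import *
s=r.state();print(s['position'],s['eef_rot'],s['ft_force'],s['moment'])"
```

```text
[ 0.55454376 -0.11115697  0.08271479] [ 3.14150783e+00 -2.51997491e-03 -6.52195002e-01] [-1.07744658 -5.12857798  5.47145614] [-0.82121014  0.22812346  0.19518777]
```

>>> drive_tool:
  rows: [0, 0, 0, 0, 0, 0, 0, 0, 0, 0, 0, 0, 0, 0, 0, 0, 0, 0, 0, 0, 0, 0, 0, 0, 0, 0, 0, 0, 0, 0, 0, 0]
  jaw: 50

```text
time: 50.18
position: [0.5539, -0.1104, 0.0813]
eef_rot: [3.142, 0.0, -0.652]
ft_force: [-0.8, 0.6, -0.0]
grip_width: 0.0501
```

>>> drive_tool:
  rows: [0, 0, -10, 0, 0, 0, -25, 0, 0, 0, -45, 0, 0, 0, -65, 0, 0, 0, -85, 0, 0, 0, -100, 0, 0, 0, -110, 0, 0, 0, -115, 0]

```text
time: 50.85
position: [0.5543, -0.1105, 0.1983]
eef_rot: [-3.141, -0.002, -0.652]
ft_force: [-0.3, -0.5, -1.1]
grip_width: 0.05
```

>>> drive_tool:
  rows: [0, 0, 0, 0, 0, 0, 0, 0, 0, 0, 0, 0, 0, 0, 0, 0, 0, 0, 0, 0, 0, 0, 0, 0, 0, 0, 0, 0, 0, 0, 0, 0]

```text
time: 51.52
position: [0.5539, -0.1104, 0.1962]
eef_rot: [3.142, 0.0, -0.652]
ft_force: [0.4, -0.8, 0.3]
grip_width: 0.0498
```

```bash
python3 - <<'E'
from h import *
w=look('wrist','w12');s=r.state();print(s['position'],s['eef_rot'])
mb=cv2.inRange(cv2.cvtColor(w["color"],cv2.COLOR_BGR2HSV),(100,150,200),(118,255,255))
n,l,st,c=cv2.connectedComponentsWithStats(mb)
for i in range(1,n):
    if st[i,4]>300: print(c[i],rect(w,np.argwhere(l==i)[:,::-1].astype(np.float32),.114))
cv2.imwrite("pics/v12.png",w["color"])
E
```

```text
[ 0.55393009 -0.11042992  0.19622217] [ 3.14153403e+00  8.00940890e-05 -6.52205972e-01]
[258.50711831 193.96170839] [ 553.5 -109.4   56.8   22.9  -38.1]
```

View pics/v12.png

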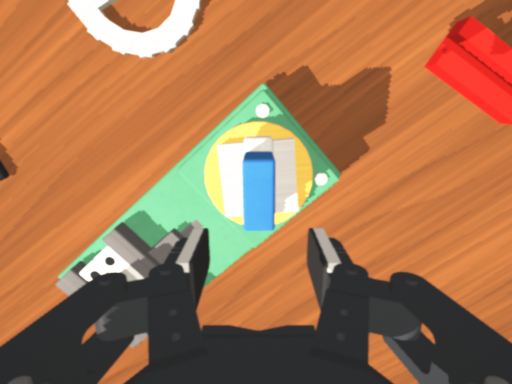

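>>> drive_tool:
  rows: [-0.5, -0.3, 15, 0.01, -0.9, -0.5, 35, 0.01, -0.9, -0.5, 55, 0.01, -0.9, -0.5, 75, 0.01, -0.9, -0.5, 93, 0.01, -0.9, -0.5, 106, 0.01, -0.9, -0.5, 113, 0.01, -0.9, -0.5, 115, 0.01]

```text
time: 52.23
position: [0.553, -0.1093, 0.0798]
eef_rot: [3.141, 0.002, -0.662]
ft_force: [-0.5, 0.3, -0.8]
grip_width: 0.05
```

>>> drive_tool:
  rows: [0, 0, 0, 0, 0, 0, 0, 0, 0, 0, 0, 0, 0, 0, 0, 0, 0, 0, 0, 0, 0, 0, 0, 0, 0, 0, 0, 0, 0, 0, 0, 0]
  jaw: 10
  force: 80

```text
time: 52.9
position: [0.5538, -0.1099, 0.0824]
eef_rot: [-3.142, -0.001, -0.662]
ft_force: [-3.3, -3.9, 7.3]
grip_width: 0.0249
```

```bash
python3 -c "
from h import *
s=r.state();print(s['position'],s['eef_rot'],s['ft_force'],s['moment'])"
```

```text
[ 0.55382295 -0.10985104  0.08237044] [-3.14158430e+00 -1.36737555e-03 -6.62189149e-01] [-3.32342156 -3.91401868  7.34963936] [-0.64870313  0.71595317  0.27857218]
```

>>> drive_tool:
  rows: [0, 0, -1, 0, 0, 0, -2, 0, 0, 0, -4, 0, 0, 0, -6, 0, 0, 0, -8, 0, 0, 0, -10, 0, 0, 0, -12, 0, 0, 0, -14, 0]

```text
time: 53.57
position: [0.5535, -0.1092, 0.0957]
eef_rot: [-3.141, 0.0, -0.662]
ft_force: [0.2, -0.8, -4.6]
grip_width: 0.0248
```

```bash
python3 -c "
from h import *
s=r.state();print(s['position'],s['eef_rot'],s['ft_force'],s['moment'])"
```

```text
[ 0.55352339 -0.10922416  0.09565252] [-3.14109971e+00  4.13644376e-04 -6.62390626e-01] [ 0.1527022  -0.83874532 -4.6148371 ] [ 0.03017717  0.00114597 -0.02880287]
```

>>> drive_tool:
  rows: [0, 0, -4, 0, 0, 0, -10, 0, 0, 0, -18, 0, 0, 0, -28, 0, 0, 0, -38, 0, 0, 0, -46, 0, 0, 0, -52, 0, 0, 0, -56, 0]

```text
time: 54.23
position: [0.5538, -0.1095, 0.1525]
eef_rot: [-3.141, -0.001, -0.662]
ft_force: [-0.3, 0.0, -3.6]
grip_width: 0.025
```

```bash
python3 -c "
from h import *
s=r.state();print(s['position'],s['eef_rot'],s['ft_force'],s['moment'])
totool((.4985,-.3535,.148),.360)"
```

```text
[ 0.55375805 -0.10954835  0.1525387 ] [-3.14114442e+00 -9.73428453e-04 -6.62212037e-01] [-0.26897094  0.02540666 -3.58488531] [-0.01483936 -0.00819417 -0.02250914]
shift [106.4 226.4   4.5] turn -1.022 q6 1.99
```

>>> drive_tool:
  rows: [10, 28, 0, -0.1, 24, 57, 0, -0.21, 38, 86, 0, -0.33, 52, 115, 0, -0.45, 66, 144, 0, -0.57, 80, 173, 0, -0.69, 94, 202, 0, -0.81, 104, 228, 0, -0.93]

```text
time: 54.9
position: [0.4947, -0.3551, 0.1512]
eef_rot: [-3.142, 0.0, 0.273]
ft_force: [0.1, 0.2, -4.4]
grip_width: 0.0247
```

>>> drive_tool:
  rows: [0, 0, 0, -0.05, 0, 0, 0, -0.09, 0, 0, 0, -0.09, 0, 0, 0, -0.09, 0, 0, 0, -0.09, 0, 0, 0, -0.09, 0, 0, 0, -0.09, 0, 0, 0, -0.09]

```text
time: 55.57
position: [0.4955, -0.353, 0.1514]
eef_rot: [3.142, -0.0, 0.358]
ft_force: [0.5, 0.6, -4.0]
grip_width: 0.025
```

```bash
python3 - <<'E'
from h import *
w=look('wrist','w13');s=r.state();print(s['position'],s['eef_rot'])
for a,c,p in blobs(w["color"],(0,180,100),(6,255,255),200): print(a,c,rect(w,p,.022))
totool((.494,-.355,.07),.358)
E
```

```text
[ 0.49542218 -0.35308232  0.15134339] [3.14153696e+00 1.88731260e-05 3.57752080e-01]
1850 [261.40810811 143.06918919] [ 512.9 -347.1   64.2   50.9   20.4]
shift [-2.   1.3 81.3] turn -0.0 q6 0.55
```

View pics/w13.png

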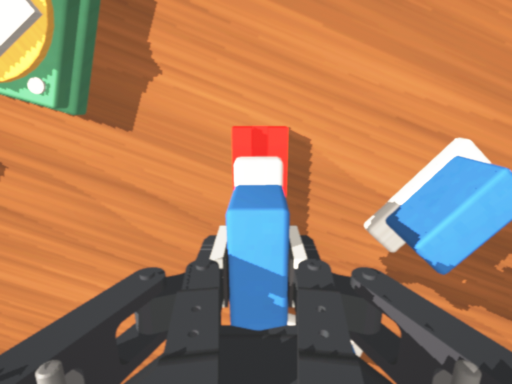

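>>> drive_tool:
  rows: [-1, 0.3, 8, 0, -1.7, 0.6, 22, 0, -1.7, 0.6, 38, 0, -1.7, 0.6, 54, 0, -1.7, 0.6, 68, 0, -1.7, 0.6, 78, 0, -1.7, 0.6, 83, 0, -1.7, 0.6, 84, 0]

```text
time: 56.28
position: [0.4936, -0.3541, 0.0659]
eef_rot: [-3.14, 0.001, 0.358]
ft_force: [0.6, -0.1, -3.7]
grip_width: 0.0248
```

>>> drive_tool:
  rows: [0, 0, 1, 0, 0, 0, 2, 0, 0, 0, 3, 0, 0, 0, 4, 0, 0, 0, 5, 0, 0, 0, 6, 0, 0, 0, 7, 0, 0, 0, 8, 0]

```text
time: 56.95
position: [0.494, -0.3544, 0.0593]
eef_rot: [3.142, -0.0, 0.358]
ft_force: [0.9, 0.1, -3.6]
grip_width: 0.0249
```

>>> drive_tool:
  rows: [0, 0, 1, 0, 0, 0, 2, 0, 0, 0, 3, 0, 0, 0, 4, 0, 0, 0, 5, 0, 0, 0, 6, 0, 0, 0, 7, 0, 0, 0, 8, 0]

```text
time: 57.62
position: [0.494, -0.3544, 0.0512]
eef_rot: [-3.142, -0.0, 0.358]
ft_force: [0.2, -0.1, -4.1]
grip_width: 0.0248
```

>>> drive_tool:
  rows: [0, 0, 1, 0, 0, 0, 2, 0, 0, 0, 3, 0, 0, 0, 4, 0, 0, 0, 5, 0, 0, 0, 5.5, 0, 0, 0, 5.5, 0, 0, 0, 5.5, 0]

```text
time: 58.28
position: [0.4941, -0.3545, 0.0464]
eef_rot: [3.141, -0.0, 0.358]
ft_force: [-3.3, 1.3, 4.7]
grip_width: 0.0249
```

>>> drive_tool:
  rows: [0, 0, 0, 0, 0, 0, 0, 0, 0, 0, 0, 0, 0, 0, 0, 0, 0, 0, 0, 0, 0, 0, 0, 0, 0, 0, 0, 0, 0, 0, 0, 0]

```text
time: 58.95
position: [0.4941, -0.3545, 0.0464]
eef_rot: [3.141, -0.0, 0.358]
ft_force: [-3.8, 2.0, 5.5]
grip_width: 0.0252
```

>>> drive_tool:
  rows: [0, 0, 0, 0, 0, 0, 0, 0, 0, 0, 0, 0, 0, 0, 0, 0, 0, 0, 0, 0, 0, 0, 0, 0, 0, 0, 0, 0, 0, 0, 0, 0]
  jaw: 50

```text
time: 59.62
position: [0.494, -0.3544, 0.0458]
eef_rot: [-3.142, 0.0, 0.358]
ft_force: [0.2, -0.7, 0.1]
grip_width: 0.0499
```

>>> drive_tool:
  rows: [0, 0, -10, 0, 0, 0, -25, 0, 0, 0, -45, 0, 0, 0, -70, 0, 0, 0, -95, 0, 0, 0, -120, 0, 0, 0, -145, 0, 0, 0, -165, 0]

```text
time: 60.28
position: [0.494, -0.3545, 0.2139]
eef_rot: [3.14, -0.001, 0.358]
ft_force: [0.6, 0.0, -0.4]
grip_width: 0.0499
```

>>> drive_tool:
  rows: [-15, 0, 0, 0, -35, 0, 0, 0, -50, 0, 0, 0, -60, 0, 0, 0, -70, 0, 0, 0, -80, 0, 0, 0, -80, 0, 0, 0, -80, 0, 0, 0]

```text
time: 60.95
position: [0.4188, -0.3826, 0.2108]
eef_rot: [3.142, -0.0, 0.357]
ft_force: [-0.2, 0.5, 0.0]
grip_width: 0.0498
```

```bash
python3 - <<'E'
from h import *
w=look('wrist','w14');t=look('top','t14');sd=look('side','s14')
a=cv2.resize(t["color"][150:260,190:410],(800,400),interpolation=3)[:, :]
a=cv2.resize(t["color"][160:250,195:325],(540,374),interpolation=3)
b=sd["color"][150:330,180:350]; b=cv2.resize(b,(255,270),interpolation=3)
c=cv2.resize(w["color"],(340,255))
right=np.vstack([cv2.copyMakeBorder(b,0,0,0,5,0)]); 
H=600;can=np.zeros((600,800,3),np.uint8);can[:374,:540]=a;can[:270,545:800]=b;can[300:555,545:800]=cv2.resize(w["color"],(255,255)) if 0 else cv2.resize(w["color"],(255,191))[:255] if 0 else 0
can[380:571,0:255]=cv2.resize(w["color"],(255,191))
can[345:600,455:795]=c if 0 else c
cv2.imwrite("pics/v14.png",can)
y=.0768;u=np.array([np.cos(y),np.sin(y)]);n=np.array([-u[1],u[0]]);o=np.array([.5357,.1185])-.063*n
for a_,cc,p in blobs(t["color"][170:245,195:330],(0,0,175),(180,45,255),60): 
    p=p+np.float32([195,170]);X=ray(t,p,.04)[:,:2]-o;print(a_,cc+[195,170],rect(t,p,.04),"vice",np.round(X.mean(0)@np.c_[u,n]*1000))
mb=[(a_,cc,rect(w,p,.078)) for a_,cc,p in blobs(w["color"],(100,150,200),(118,255,255),300)];print(mb)
E
```

```text
525 [293.02857143 204.16571429] [ 556.3 -111.1   72.2   71.9  -32.3] vice [   3. -168.]
517 [226.23404255 209.34235977] [539.5  91.5 101.6  53.    4.6] vice [ 2. 36.]
[(np.int32(5671), array([434.40327984,  99.2412273 ]), array([ 538.2, -499.6,   96.1,   52.2,  -21.6])), (np.int32(1709), array([258.77004096,  90.1825629 ]), array([ 493.4, -354. ,   55.9,   22.1,   21.1])), (np.int32(1438), array([287.53546592, 263.05910987]), array([ 349.8, -437.9,   77.3,   41.7,   33.4]))]
```

View pics/v14.png

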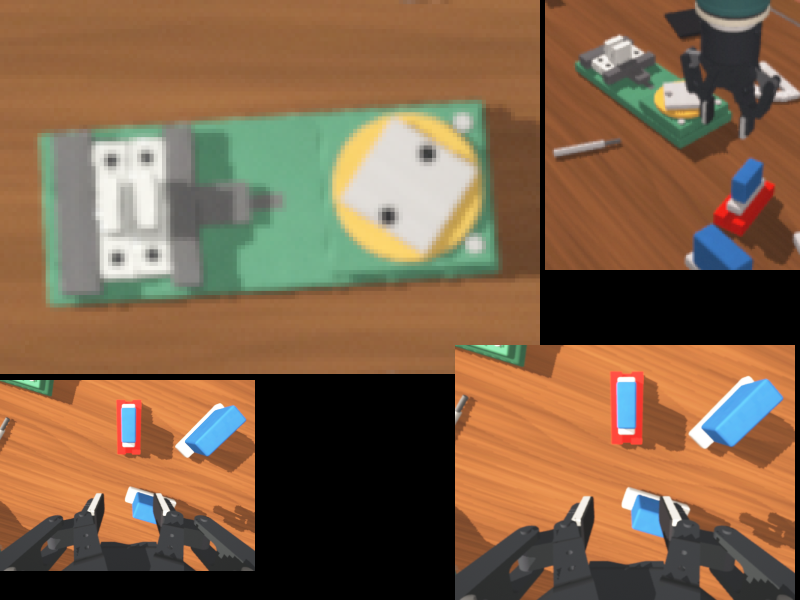

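```bash
python3 -c "
from h import *
print(r.state()['ft_force']); print(r.sign_off())"
```

```text
[ 0.17749403 -0.21425603 -0.96824792]
the job is handed in; nothing more can be done
None
```

The job is done and handed in at about 61 s. Both bars are clamped in the vice and the spanner is back in its red rest.

- **Choosing the parts:** I used the small spanner standing in the rest. The two larger blue-grip look-alikes were left alone. Only two bars were present, both white, and the pink one was not touched.
- **Opening the vice:** With both prongs fully down, I turned the collar anticlockwise until the moment rose to 2.4 N m. The wrist camera then put the jaw face at y = -63.6 mm, which is fully open.
- **Laying the bars:** Both bars went flat and rib up against the fixed jaw, one beside the other. The spanner stayed standing in the collar meanwhile.
- **Clamping:** I turned clockwise until the moment rose sharply from about 0.65 to 2.0 N m. That is roughly 30 N on the row, slightly above the 10–25 N firm range but well below 100 N. I then relaxed the turn, regripped the spanner and lifted it straight out without it catching.
- **Last checks:** The final top view shows the row about 102 x 53 mm, parallel to the jaws and between both faces. The spanner's wrist height on release matched the height expected for sitting fully in the slot, and its yaw is within about half a degree of the rest's. The robot is touching nothing.

**Not checked:**
- I could not measure the pinch after taking the spanner out, so I am relying on the collar staying where it was left.
- I did not measure the punch, pad, tap and horseshoe again at the end; I never went near them.

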